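# Tip the cleaning tablets from the dosing cup into the glass jar

### The arm

A 7-joint arm with a two-finger parallel gripper is mounted at the origin on the work surface. World frame = base frame: x ahead of the robot, y to its left, z up, the work surface at z = 0. Lengths are in m, angles in rad, forces in N, time in s.
With the tool pointing down it reaches from about 0.4 to 0.85 m from the base axis. Payload 10.4 kg.
Tool frame: the origin (TCP) lies at the very end of the fingers, on their centre line; the grasp point (between the pads) lies 19 mm behind it; z points along the fingers, y is the line along which they close (so a half turn about z gives the same grasp; the last joint's range is limited). The gripper opens to 85 mm and grips with 20 to 120 N. Pads are 22 mm wide; open, the fingers measure 114 mm over their backs; the gripper's body (76 mm by 85 mm) begins 54 mm behind the grasp point. The pads swing forward as they close: fully open they stand 13 mm farther back than shut.
Start: joints at [1.272, 0.332, -0.065, 1.46, 0.022, 1.35, -0.088], TCP at [0.17, -0.601, 0.208] pointing down, gripper open.
Joint ranges: [-2.6, 2.6], [-0.5, 2.12], [-1.47, 1.34], [0.16, 2.42], [-1.27, 4.41], [0.06, 2.06], [-2.6, 2.6]. Speed limits (rad/s): [2.22, 2.22, 2.79, 2.79, 3.14, 3.14, 3.14].

### API

Orientations are given as a rotation vector (axis times angle).
In Python, from station import manip gives the robot as it stands. The module is installed in compiled form; this text tells all that it offers.
- The arm moves only by the tool arm_command, never from a script. Its argument "motion" is a list of rows, each a list of 3 entries, a list of its own where there are three numbers: the shift along the tool's x, y, z in units of 0.025 m (1.0 is 0.025 m), then the turn, a rotation vector about the tool's x, y, z in units of 8 degrees (1.0 is 8 degrees), then the closure, from -1 (fully open) to 1 (shut). In form: [[[x, y, z], [ax, ay, az], hand], ...]. A call has 1 to 12 rows; each row shifts and turns the commanded pose from where the row before left it, along the tool's axes as they then stand; what a row does not reach is not made up. A row lasts 1/10 s, in which the tool goes at most 50 mm and 8.59 degrees, less where a joint would pass 70% of its speed; a pose out of reach is approached as far as the arm can. A call with a number of a shift or a turn outside -1 to 1 is refused whole. A call with a gripper value outside its range is refused whole. The fingers move at their own pace and stop on an object; "grip_force" is the grip in N (left out, the last holds). Time passes only in rows, so rows that do not move let the fingers close. It gives the time, the measured TCP pose, the force, the opening and the grip force at its end, in the units of the state.
- manip.get_obs(): the state, without advancing time (a new reading comes with each control period).
- manip.grab_frame(name): name is "scene" or "top"; returns a dict with "pixels" (480x640x3 uint8, red, green, blue), "fx", "fy", "cx", "cy" (pixels), "dist" ([k1, k2, p1, p2, k3] as OpenCV has them; the pictures are not rectified), "R" (3x3) and "t" (3): a world point X has camera coordinates R X + t. Camera axes: x right, y down, z forward; pixel columns grow to the right and rows downward; lengths in m; the calibration is good to about 2 mm. A picture is of the moment at which its call begins. There is no depth.
- manip.hand_in(): hands the job in; it is judged then, once.
The state is a dict: "time_s": time; "joint_positions": joint angles; "dq": joint speeds; "joint_torque": joint torques, N m; "position": TCP position; "tool_rot": TCP orientation; "wrist_force": force on the tool from outside, world axes, zero at the start; "ft_torque": the same for the moment, N m; "width": opening from 0.0 (shut) to 1.0 (fully open); "finger_force": force on a finger pad.
Only numpy, scipy, OpenCV 4.12 (cv2) and the standard library are available. Lean on these libraries where they do the work, as an engineer would, in place of code of your own. Each camera call takes 0.05 s, during which the arm holds its last target. There are 200 camera calls.

### The job

Take the steel cup out of the divided tray and pour all six cleaning tablets from it into the open glass jar without spilling any. Then set the empty cup down gently, upright, in the tray compartment it came from, leaving the jar and the other things standing where they are.

Things in the scene. Friction and masses are not known exactly. Their poses are not given: they have to be found in the camera images.
- tray: fixed grey plastic tray, 98 (x) by 296 (y) by 28 mm high, walls and floor 4 mm; two slotted dividers, 24 mm high, part it along its y into three compartments centred at y = -96, 0, +96 mm, each about 90 by 92 mm inside. Origin at the centre of its underside; yaw varies up to 9 degrees. Cup, steel peg and tin stand in one compartment each, which in which varies
- cup: stainless steel dosing cup without a handle, round, 75 mm high, outer diameter 54 mm at the foot widening evenly to 70 mm at the rim, wall 2.5 mm, floor 5 mm thick; 0.12 kg. Origin at the centre of its underside, z along its axis to the mouth. It stands upright in one of the tray's compartments with all six tablets inside, filled to about 43 mm
- cup_rim (a point): centre of the cup's mouth, in the plane of its rim, 75 mm above its underside
- jar: small open glass jar, round and straight, outer diameter 84 mm, wall 3 mm (mouth 78 mm inside), 70 mm high, floor 6 mm thick, no lid, 0.28 kg, loose, empty. Origin at the centre of its underside. It swaps places with the spray bottle and the caddy from run to run
- jar_rim (a point): centre of the jar's mouth, in the plane of its rim, 70 mm above the lid
- bottle: bystander: upright white spray bottle, body diameter 68 mm, to 120 mm, then a neck and a trigger head; 205 mm high, head reaching 66 mm to its -x side and 31 mm to its +x side. Origin at the centre of its underside. 0.45 kg, loose
- caddy: bystander: round turntable caddy, diameter 136 mm, bowl rim 65 mm high, centre post with a ball to 115 mm, a brush and a metal scoop standing in it reach 176 mm, the brush head up to 86 mm from its axis. Origin at the centre of its underside. 0.9 kg, loose
- steel_peg: bystander: upright stainless steel peg, 24 mm diameter, 97 mm high, on a flange of 40 mm diameter 6 mm thick; stands in a tray compartment. Origin at the centre of its underside
- tin: bystander: closed round aluminium tin, 50 mm diameter, 60 mm high; stands in a tray compartment. Origin at the centre of its underside
- tablet1: one of six white oval cleaning tablets, round-ended rods 18 mm thick and 30 mm long, 10 g, coated and slippery (friction about 0.3; they slide out with the cup tipped 105 to 120 degrees from upright). Origin at its centre, x along its length. Starts inside the cup
- tablet2: one of six white oval cleaning tablets, round-ended rods 18 mm thick and 30 mm long, 10 g, coated and slippery (friction about 0.3; they slide out with the cup tipped 105 to 120 degrees from upright). Origin at its centre, x along its length. Starts inside the cup
- tablet3: one of six white oval cleaning tablets, round-ended rods 18 mm thick and 30 mm long, 10 g, coated and slippery (friction about 0.3; they slide out with the cup tipped 105 to 120 degrees from upright). Origin at its centre, x along its length. Starts inside the cup
- tablet4: one of six white oval cleaning tablets, round-ended rods 18 mm thick and 30 mm long, 10 g, coated and slippery (friction about 0.3; they slide out with the cup tipped 105 to 120 degrees from upright). Origin at its centre, x along its length. Starts inside the cup
- tablet5: one of six white oval cleaning tablets, round-ended rods 18 mm thick and 30 mm long, 10 g, coated and slippery (friction about 0.3; they slide out with the cup tipped 105 to 120 degrees from upright). Origin at its centre, x along its length. Starts inside the cup
- tablet6: one of six white oval cleaning tablets, round-ended rods 18 mm thick and 30 mm long, 10 g, coated and slippery (friction about 0.3; they slide out with the cup tipped 105 to 120 degrees from upright). Origin at its centre, x along its length. Starts inside the cup
Not all that is in view belongs to the job. Leave any red look-alike of the cup alone.

How it is judged:
By the outcome, as a careful person would: the job done as asked, in the order asked, and still so for the second after the job is handed in, with the robot touching nothing.
It also fails if it takes over 64 s, if anything falls off the work surface, if the arm or the gripper's body presses on something with over 40 N, if the wrist force passes 120 N, or if a joint passes its speed limit or range.

## Working session

There is one attempt and no reset: what is moved stays moved. The work goes in short steps, Python scripts to look and compute and a tool call to move; the robot and the scene stay as the last step left them, time stands still between calls to the robot, and variables do not carry over. Pictures are saved under pics/ and viewed, at most 10 in all, crops included, and the job is handed in when it is done.

Besides the shell and the picture viewer there is one more tool, called after ">>>" in YAML: its name, and indented under it one key for each argument. arm_command: Moves the arm, as the interface text tells. Its arguments: {"type":"object","properties":{"motion":{"type":"array"},"grip_force":{"type":"number"}},"required":["motion"]}

```bash
mkdir -p pics; cat > h.py <<'E'
import numpy as np, cv2
from scipy.spatial.transform import Rotation as Ro
from station import manip
def grab(n,f):
    g=manip.grab_frame(n); cv2.imwrite(f,g["pixels"][:,:,::-1])
    import pickle; pickle.dump(g,open(f+'.pkl','wb')); return g
def load(f):
    import pickle; return pickle.load(open(f+'.pkl','rb'))
def KD(g): return np.array([[g["fx"],0,g["cx"]],[0,g["fy"],g["cy"]],[0,0,1.]]),np.array(g["dist"],float)
def ray(g,p):
    K,D=KD(g); u=cv2.undistortPoints(np.array([[p]],float),K,D)[0,0]
    R=np.array(g["R"]);t=np.array(g["t"]); return -R.T@t, R.T@np.array([u[0],u[1],1])
def onz(g,p,z):
    c,d=ray(g,p); return c+d*(z-c[2])/d[2]
def tri(*gp):
    A=np.zeros((3,3));b=np.zeros(3)
    for g,p in gp:
        c,d=ray(g,p); d=d/np.linalg.norm(d); P=np.eye(3)-np.outer(d,d); A+=P;b+=P@c
    return np.linalg.solve(A,b)
def proj(g,X):
    K,D=KD(g); return cv2.projectPoints(np.array(X,float).reshape(-1,1,3),cv2.Rodrigues(np.array(g["R"]))[0],np.array(g["t"],float),K,D)[0][:,0]
E
python3 - <<'E'
from h import *
for n in("scene","top"):
    g=grab(n,f'pics/{n}0.png'); print(n,-np.array(g["R"]).T@np.array(g["t"]),np.array(g["R"])[2],g["fx"])
o=manip.get_obs(); print(o)
E
```

```text
scene [1.16930491 0.26845133 1.15722746] [-0.52013021 -0.1881833  -0.8330976 ] 616.2812379106259
top [ 0.33882165 -0.00839672  0.95030652] [ 0.17131233  0.02274402 -0.98495421] 540.9529470226037
{'time_s': 0.1, 'joint_positions': array([ 1.2723936 ,  0.3328075 , -0.06472005,  1.46084491,  0.02157033,
        1.34989593, -0.08851498]), 'dq': array([ 0.00189525, -0.00109852,  0.00132118, -0.0025337 , -0.0004849 ,
       -0.00132662, -0.00078536]), 'joint_torque': array([ 5.24275547e-04, -6.26749778e+01,  4.83054353e-02, -3.92427456e+01,
        1.61584181e-02,  7.02058300e-03,  3.85050771e-05]), 'position': array([ 0.17011958, -0.6010276 ,  0.20720222]), 'tool_rot': array([-3.11052988e+00, -4.31712225e-01,  3.05089877e-04]), 'wrist_force': array([-0.90061201, -0.01299845, -0.73868191]), 'ft_torque': array([-0.00782553, -0.00424752, -0.01862247]), 'finger_force': 0.0, 'width': 0.9982358633151707}
```

View pics/scene0.png

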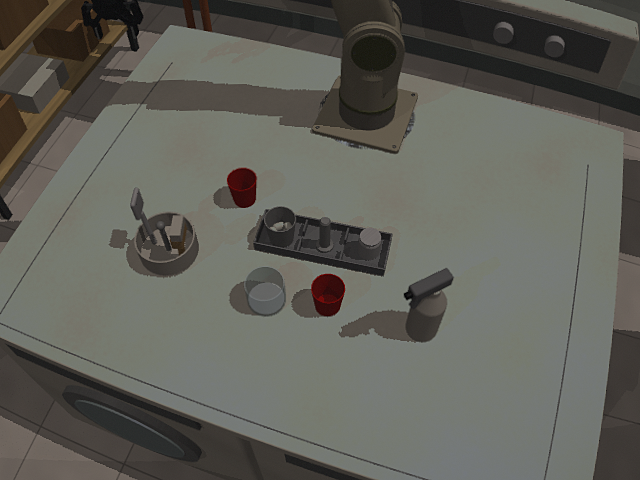

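View pics/top0.png

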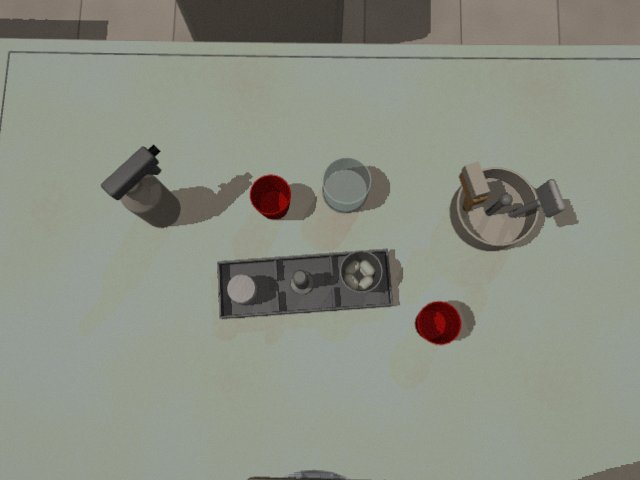

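The scene view shows the cup with tablets at about (280,225) in the tray's end compartment. The jar is at (265,290), with red decoys at (243,187) and (328,295). In the top view the cup is at (361,271), the jar at (346,186) and the tray spans (219..391, 250..318). I'll enlarge both views.

```bash
python3 - <<'E'
from h import *
a=load('pics/top0.png')["pixels"][150:330,210:410,::-1]; b=load('pics/scene0.png')["pixels"][200:325,220:400,::-1]
cv2.imwrite('pics/ct.png',cv2.resize(cv2.convertScaleAbs(a,alpha=1.6),None,fx=3.3,fy=3.3,interpolation=cv2.INTER_CUBIC))
cv2.imwrite('pics/cs.png',cv2.resize(cv2.convertScaleAbs(b,alpha=1.6),None,fx=4.4,fy=4.4,interpolation=cv2.INTER_CUBIC))
E
```

```text
(no output)
```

View pics/ct.png

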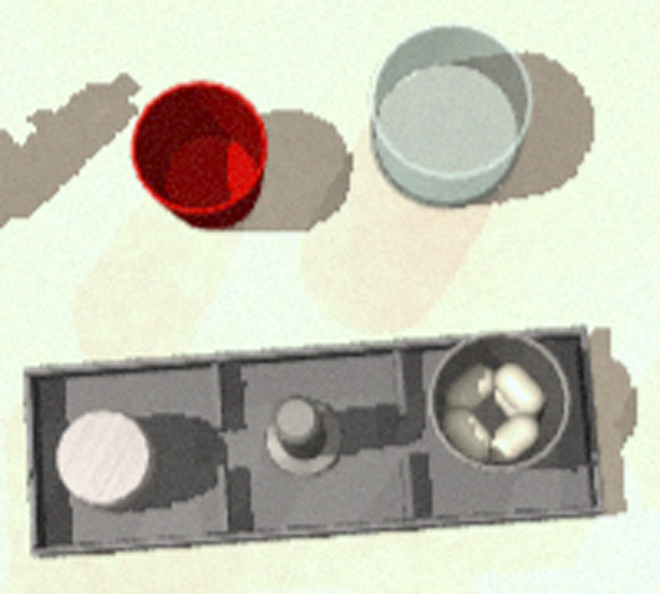

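View pics/cs.png

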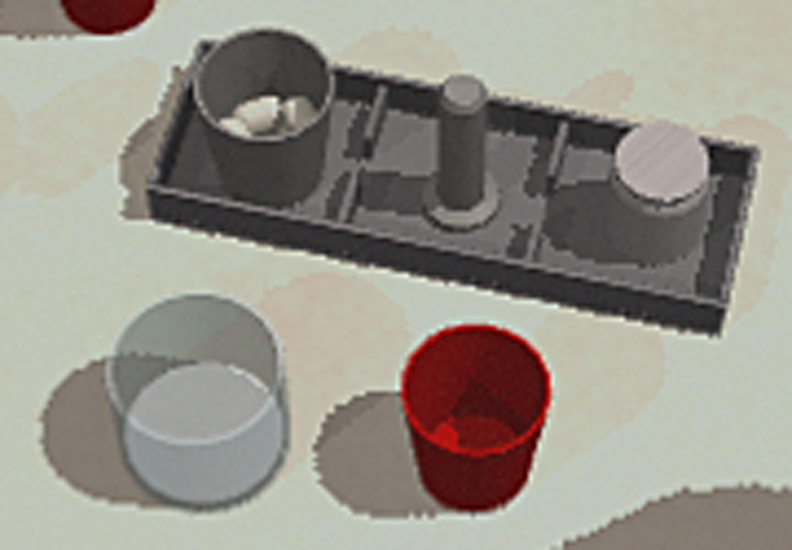

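```bash
python3 - <<'E'
from h import *
T=load('pics/top0.png');S=load('pics/scene0.png')
ft=lambda x,y:(210+(x+.5)/3.3-.5,150+(y+.5)/3.3-.5); fs=lambda x,y:(220+(x+.5)/4.4-.5,200+(y+.5)/4.4-.5)
for n,a,b in [("cup",(499.5,401),(264.5,80)),("jar",(451,104),(196.5,370)),("peg",(297,421),(465,92)),("tin",(104,458),(661,160)),("red",(200,148),(476,390))]:
    print(n,tri((T,ft(*a)),(S,fs(*b))).round(4))
c=np.array([onz(T,ft(*p),.028)[:2] for p in [(25,368),(585,327),(602,511),(34,554)]]); print(c.round(4),c.mean(0))
for d in (c[0]-c[1],c[3]-c[2],c[0]-c[3],c[1]-c[2]): print(np.linalg.norm(d),np.degrees(np.arctan2(d[1],d[0])))
print('red2',onz(T,(438,315),.07),'caddy',onz(T,(497,210),.065),'bottle',onz(T,(150,200),.1))
cup=tri((T,ft(499.5,401)),(S,fs(264.5,80)))
# reproject circles to check extents
for n,ctr,r in(("cup",cup,.035),("jar",tri((T,ft(451,104)),(S,fs(196.5,370))),.042)):
    th=np.linspace(0,2*np.pi,60); P=np.c_[ctr[0]+r*np.cos(th),ctr[1]+r*np.sin(th),0*th+ctr[2]]
    q=proj(T,P); q=(q-[210,150])*3.3; print(n,q.min(0),q.max(0)); q=(proj(S,P)-[220,200])*4.4; print(q.min(0),q.max(0))
print(Ro.from_rotvec(manip.get_obs()["tool_rot"]).as_matrix().round(3))
E
```

```text
cup [ 0.4505 -0.0673  0.0805]
jar [ 0.606  -0.0424  0.0635]
peg [0.4366 0.0314 0.097 ]
tin [0.4202 0.1283 0.063 ]
red [0.578  0.0854 0.0723]
[[ 0.4692  0.1788]
 [ 0.4965 -0.1136]
 [ 0.401  -0.1222]
 [ 0.3729  0.1689]] [0.43489722 0.0279843 ]
0.29364239035031325 95.34088650691199
0.2924681830836456 95.51450905641278
0.09684320730949778 5.8178628210651775
0.09595430185184559 5.120336438368985
red2 [ 0.38296725 -0.19038848  0.07      ] caddy [ 0.55912217 -0.29188834  0.065     ] bottle [0.55727657 0.27885393 0.1       ]
cup [429.87396165 328.46355587] [573.07367659 470.38494815]
[195.01864491  22.14575515] [336.9699524  136.76187312]
jar [371.02876583  23.70777838] [534.545994   181.33070964]
[108.39391829 292.12848193] [287.95304368 447.81763198]
[[ 0.962  0.272 -0.   ]
 [ 0.272 -0.962  0.001]
 [-0.    -0.001 -1.   ]]
```

Measured rims against the text heights:
- **Cup:** (0.45,-0.067,0.080), expected height 0.079.
- **Jar:** (0.606,-0.042,0.064), expected 0.070.
- **Peg:** 0.097, as stated.
- **Tray:** 293x96 mm, yaw about 5.4°.

The pour needs a side grasp, so I'll lift and start tilting, and use the readings to learn the arm's kinematics.

>>> arm_command:
  motion:
    - [[0, 0, -1], [0, 1, 0], -1]
    - [[0, 0, -1], [0, 1, 0], -1]
    - [[0, 0, -1], [0, 1, 0], -1]
    - [[0, 0, -1], [0, 1, 0], -1]
    - [[0, 0, -1], [0, 0, 0], -1]
    - [[0, 0, -1], [0, 0, 0], -1]

```text
time_s: 0.7
position: [0.1226, -0.6144, 0.3464]
tool_rot: [-2.92, -0.4, -0.838]
wrist_force: [0.6, 0.2, 0.7]
width: 0.998
finger_force: 0.0
```

```bash
cat >> h.py <<'E'
def log():
    import json; o=manip.get_obs(); open('log.jsonl','a').write(json.dumps([list(o["joint_positions"]),list(o["position"]),list(o["tool_rot"])])+"\n")
    R=Ro.from_rotvec(o["tool_rot"]).as_matrix()
    print('t',round(o["time_s"],2),'q',o["joint_positions"].round(3),'p',o["position"].round(4),'F',o["wrist_force"].round(1),'w',round(o["width"],3),o["finger_force"]);print(R.round(3)); return o,R
E
echo '[[1.2723936,0.3328075,-0.06472005,1.46084491,0.02157033,1.34989593,-0.08851498],[0.17011958,-0.6010276,0.20720222],[-3.11052988,-0.431712225,0.000305]]' > log.jsonl
python3 -c "
from h import *
log()"
```

```text
t 0.7 q [ 1.634  0.413 -0.052  1.182 -0.517  1.704  0.257] p [ 0.1226 -0.6144  0.3464] F [0.6 0.2 0.7] w 0.998 0.0
[[ 0.817  0.27   0.51 ]
 [ 0.227 -0.963  0.145]
 [ 0.531 -0.002 -0.848]]
```

>>> arm_command:
  motion:
    - [[0.84, -0.56, 0.52], [0, 0, 0], -1]
    - [[0.84, -0.56, 0.52], [0, 0, 0], -1]
    - [[0.84, -0.56, 0.52], [0, 0, 0], -1]
    - [[0.84, -0.56, 0.52], [0, 0, 0], -1]
    - [[0.84, -0.56, 0.52], [0, 0, 0], -1]
    - [[0.84, -0.56, 0.52], [0, 0, 0], -1]
    - [[0.84, -0.56, 0.52], [0, 0, 0], -1]
    - [[0.84, -0.56, 0.52], [0, 0, 0], -1]

```text
time_s: 1.5
position: [0.2852, -0.4516, 0.3474]
tool_rot: [-2.921, -0.405, -0.837]
wrist_force: [0.1, -0.3, -0.1]
width: 0.998
finger_force: 0.0
```

```bash
python3 - <<'E'
from h import *
log()
import json
from scipy.optimize import least_squares
D=[json.loads(l) for l in open('log.jsonl')]
def rz(a): return Ro.from_euler('z',a).as_matrix()
def ry(a): return Ro.from_euler('y',a).as_matrix()
def fk(q,p,s):
    d,L1,o1,L2,o2,L3,o3,psi,psi7=p
    R=rz(psi+s[0]*q[0]); x=np.array([0,0,d])
    R=R@ry(q[1])@rz(s[1]*q[2]); x=x+R@[o1,0,L1]
    R=R@ry(q[3])@rz(s[2]*q[4]); x=x+R@[o2,0,L2]
    R=R@ry(q[5])@rz(s[3]*q[6]+psi7); x=x+R@[0,0,L3]+R@rz(-s[3]*q[6]-psi7)@[o3,0,0]
    return R,x
import itertools
best=[]
for s in itertools.product((1,-1),repeat=4):
  for p7 in (0,np.pi/2,np.pi,-np.pi/2):
   for p0 in (0,np.pi,1.57,-1.57):
    def f(p):
        r=[]
        for q,x,v in D:
            R,y=fk(q,p,s); r+=list((y-x)*5)+list((R-Ro.from_rotvec(v).as_matrix()).ravel())
        r+=list(np.array(p[[2,4,6]])*.01); return np.array(r)
    z=least_squares(f,[.36,.42,0,.4,0,.25,0,p0,p7]); best.append((z.cost,s,z.x.round(4)))
best.sort(key=lambda b:b[0])
for b in best[:4]: print(b)
E
```

```text
t 1.5 q [ 1.464  0.063 -0.183  1.605 -0.549  1.481  0.038] p [ 0.2852 -0.4516  0.3474] F [ 0.1 -0.3 -0.1] w 0.998 0.0
[[ 0.816  0.272  0.51 ]
 [ 0.231 -0.962  0.145]
 [ 0.53  -0.001 -0.848]]
(np.float64(0.0030007119422622713), (-1, -1, -1, -1), array([ 0.209 ,  0.4811, -0.0066,  0.4807, -0.0473,  0.3971,  0.0046,
       -0.0641,  1.5132]))
(np.float64(0.003000711942262272), (-1, -1, -1, -1), array([ 0.209 ,  0.4811, -0.0066,  0.4807, -0.0473,  0.3971,  0.0046,
       -0.0641,  1.5132]))
(np.float64(0.0030007119422622817), (-1, -1, -1, -1), array([ 0.209 ,  0.4811, -0.0066,  0.4807, -0.0473,  0.3971,  0.0046,
       -0.0641,  1.5132]))
(np.float64(0.0030007119422622904), (-1, -1, -1, -1), array([ 0.209 ,  0.4811, -0.0066,  0.4807, -0.0473,  0.3971,  0.0046,
       -0.0641,  1.5132]))
```

```bash
cat > kin.py <<'E'
import json,numpy as np
from scipy.spatial.transform import Rotation as Ro
from scipy.optimize import least_squares
A=lambda ax,a:Ro.from_euler(ax,a).as_matrix()
def fk(q,p):
    d,L1,o1,L2,o2,L3,o3=p[:7]; q=np.array(q)+p[7:14]
    R=A('z',-q[0]); x=np.array([0,0,d])
    R=R@A('y',q[1])@A('z',-q[2]); x=x+R@[o1,0,L1]
    R=R@A('y',q[3])@A('z',-q[4]); x=x+R@[o2,0,L2]
    R=R@A('y',q[5]); x=x+R@[o3,0,0]
    R=R@A('z',-q[6]+np.pi/2); x=x+R@[0,0,L3]
    return R,x
def fit():
    D=[json.loads(l) for l in open('log.jsonl')]
    def f(p):
        r=[]
        for q,x,v in D:
            R,y=fk(q,p); r+=list((y-x)*5)+list((R-Ro.from_rotvec(v).as_matrix()).ravel())
        return np.r_[r,p[[2,4,6]]*.01,p[7:]*.003]
    z=least_squares(f,np.r_[.3,.45,0,.45,0,.3,0,np.zeros(7)]); e=f(z.x)[:12*len(D)]
    return z.x,abs(e).max()
E
python3 -c "
from kin import *
np.set_printoptions(suppress=True,precision=4)
print(*fit())"
```

```text
[ 0.2392  0.4409 -0.1427  0.4879 -0.0231  0.3914 -0.0209  0.0828  0.2632
 -0.0604 -0.2627  0.0579  0.0159  0.028 ] 0.013186376111715414
```

```bash
python3 - <<'E'
from kin import *
import itertools
D=[json.loads(l) for l in open('log.jsonl')]
out=[]
for s in itertools.product((1,-1),repeat=7):
  for ax in (('z','y','z','y','z','y','z'),('z','y','z','y','z','y','z')):
    Ms=[]
    for p0 in (0,1.5,3,-1.5):
      def f(p):
        r=[]
        for q,x,v in D:
            R=A('z',p[0])
            for i in range(7): R=R@A(ax[i],s[i]*q[i])
            R=R@Ro.from_rotvec(p[1:4]).as_matrix()
            r+=list((R-Ro.from_rotvec(v).as_matrix()).ravel())
        return r
      z=least_squares(f,[p0,.1,.1,.1]); out.append((z.cost,s,z.x.round(3)))
    break
out.sort(key=lambda o:o[0])
for o in out[:12]: print(o)
E
```

```text
(np.float64(1.9808266631818733e-15), (-1, 1, -1, 1, -1, 1, -1), array([ 0.   , -0.   ,  0.   ,  1.571]))
(np.float64(1.9808266642972284e-15), (-1, -1, -1, -1, -1, -1, -1), array([ 3.142,  0.   ,  0.   , -1.571]))
(np.float64(1.980826664569219e-15), (-1, -1, -1, -1, -1, -1, -1), array([-3.142,  0.   ,  0.   , -1.571]))
(np.float64(1.980826665207756e-15), (-1, -1, -1, -1, -1, -1, -1), array([-3.142,  0.   ,  0.   , -1.571]))
(np.float64(1.9808266665693777e-15), (-1, 1, -1, 1, -1, 1, -1), array([ 0.   , -0.   ,  0.   ,  1.571]))
(np.float64(1.9809133171487765e-15), (-1, 1, -1, 1, -1, 1, -1), array([ 0.   , -0.   ,  0.   ,  1.571]))
(np.float64(1.9812617094837504e-15), (-1, 1, -1, 1, -1, 1, -1), array([ 6.283, -0.   ,  0.   ,  1.571]))
(np.float64(1.981621271055682e-15), (-1, -1, -1, -1, -1, -1, -1), array([-3.142,  0.   ,  0.   , -1.571]))
(np.float64(3.5669959093009385e-05), (1, 1, 1, 1, 1, 1, 1), array([ 5.510e-01,  1.000e-03, -1.000e-03, -1.569e+00]))
(np.float64(3.566995909300967e-05), (1, 1, 1, 1, 1, 1, 1), array([ 5.510e-01,  1.000e-03, -1.000e-03, -1.569e+00]))
(np.float64(3.5669959093010117e-05), (1, -1, 1, -1, 1, -1, 1), array([3.693e+00, 1.000e-03, 1.000e-03, 1.573e+00]))
(np.float64(3.566995909301051e-05), (1, 1, 1, 1, 1, 1, 1), array([ 5.510e-01,  1.000e-03, -1.000e-03, -1.569e+00]))
```

```bash
cat > kin.py <<'E'
import json,numpy as np
from scipy.spatial.transform import Rotation as Ro
from scipy.optimize import least_squares
A=lambda ax,a:Ro.from_euler(ax,a).as_matrix()
AX='zyzyzyz';S=[-1,1,-1,1,-1,1,-1]
def cols(q):
    R=np.eye(3);C=[];F=[]
    for i in range(7): R=R@A(AX[i],S[i]*q[i]); F.append(R)
    C=[np.eye(3)[2],F[0][:,1],F[2][:,0],F[2][:,1],F[2][:,2],F[3][:,0],F[3][:,2],F[4][:,0],F[4][:,1],F[5][:,0],F[5][:,1],F[5][:,2]]
    return R@A('z',np.pi/2),np.array(C).T
NM='d,sy,o3x,o3y,L1,o4x,L2,o5x,o5y,o6x,o6y,L3'.split(',')
W=np.array([1,.05,.2,.05,1,.2,1,.1,.05,.2,.05,1])
def fit():
    D=[json.loads(l) for l in open('log.jsonl')]
    M=np.vstack([cols(q)[1] for q,_,_ in D]); b=np.hstack([x for _,x,_ in D])
    n=len(W); 
    Ms=np.vstack([M*W,1e-5*np.eye(n)]); p=np.linalg.lstsq(Ms,np.r_[b,np.zeros(n)],rcond=None)[0]*W
    return p,abs(M@p-b).max()
def fk(q,p): R,C=cols(q); return R,C@p
LO=np.array([-2.6,-.5,-1.47,.16,-1.27,.06,-2.6]);HI=np.array([2.6,2.12,1.34,2.42,4.41,2.06,2.6])
E
python3 - <<'E'
from kin import *
np.set_printoptions(suppress=True,precision=4)
p,e=fit();print(dict(zip(NM,p.round(4))),e)
import itertools
# sparse candidates
D=[json.loads(l) for l in open('log.jsonl')]
M=np.vstack([cols(q)[1] for q,_,_ in D]); b=np.hstack([x for _,x,_ in D])
base=[0,4,6,11]
for k in (0,1,2,3):
  for ex in itertools.combinations([1,2,3,5,7,8,9,10],k):
    ii=base+list(ex); s=np.linalg.lstsq(M[:,ii],b,rcond=None)[0]; r=abs(M[:,ii]@s-b).max()
    if r<3e-4: print([NM[i] for i in ii],s,r)
E
```

```text
{'d': np.float64(0.2521), 'sy': np.float64(-0.0225), 'o3x': np.float64(-0.0), 'o3y': np.float64(-0.0229), 'L1': np.float64(0.447), 'o4x': np.float64(-0.0075), 'L2': np.float64(0.4895), 'o5x': np.float64(0.0045), 'o5y': np.float64(-0.0001), 'o6x': np.float64(-0.0005), 'o6y': np.float64(-0.0001), 'L3': np.float64(0.3619)} 2.8089365833317004e-09
['d', 'L1', 'L2', 'L3', 'sy', 'o3x'] [ 0.267   0.4394  0.4915  0.366  -0.0458  0.0034] 0.00029048632064104796
['d', 'L1', 'L2', 'L3', 'sy', 'o3y'] [ 0.2576  0.449   0.4898  0.3665 -0.0208 -0.0248] 0.00010639692993133498
['d', 'L1', 'L2', 'L3', 'o3x', 'o3y'] [ 0.2498  0.4571  0.4885  0.367  -0.003  -0.0455] 0.00015175576011762504
['d', 'L1', 'L2', 'L3', 'sy', 'o3x', 'o3y'] [ 0.2561  0.4506  0.4896  0.3666 -0.0167 -0.0007 -0.0289] 8.014146884385842e-05
['d', 'L1', 'L2', 'L3', 'sy', 'o3x', 'o4x'] [ 0.2691  0.4394  0.4916  0.3661 -0.0458  0.0035  0.0019] 0.00029800958432824043
['d', 'L1', 'L2', 'L3', 'sy', 'o3x', 'o5x'] [ 0.2675  0.439   0.4916  0.3649 -0.0458  0.0035  0.0012] 0.0002925964893735755
['d', 'L1', 'L2', 'L3', 'sy', 'o3x', 'o5y'] [ 0.267
[... 1376 characters left out ...]
  0.4574  0.4885  0.3679 -0.0031 -0.0454 -0.0011] 0.00013154823718521114
['d', 'L1', 'L2', 'L3', 'o3x', 'o3y', 'o5y'] [ 0.2498  0.4571  0.4885  0.367  -0.003  -0.0456  0.0001] 0.00015762979381983566
['d', 'L1', 'L2', 'L3', 'o3x', 'o3y', 'o6x'] [ 0.2498  0.4571  0.4888  0.3669 -0.0026 -0.0455  0.0006] 0.0001695641977083051
['d', 'L1', 'L2', 'L3', 'o3x', 'o3y', 'o6y'] [ 0.2498  0.4571  0.4885  0.367  -0.003  -0.0456  0.0001] 0.00015762979381994668
['d', 'L1', 'L2', 'L3', 'o3y', 'o5y', 'o6x'] [ 0.2507  0.4571  0.4906  0.3665 -0.0438 -0.0017  0.0049] 0.00021101701828829533
['d', 'L1', 'L2', 'L3', 'o3y', 'o6x', 'o6y'] [ 0.2507  0.4571  0.4906  0.3665 -0.0438  0.0049 -0.0017] 0.0002110170182886284
```

```bash
cat > plan.py <<'E'
from kin import *
P=np.array([.2576,-.0208,0,-.0248,.449,0,.4898,0,0,0,0,.3665])
cup=np.array([.449,-.067,.004]); jar=np.array([.605,-.0415,.07])
# vertical cylinders x,y,r,top
OB=[(.559,-.292,.088,.178),(.383,-.19,.036,.077),(.578,.085,.036,.077),(.557,.279,.07,.21),(.4366,.0314,.013,.098),(.4202,.1283,.026,.065)]
def Rt(u,w,f,a): x=f*(u+np.sin(a)*w)/np.cos(a); return np.c_[x,np.cross(w,x),w]
def ik(R,t,q0):
    def f(q):
        Rq,x=fk(q,P); return np.r_[(x-t)*5,(Rq-R).ravel(),(q-q0)*1e-4]
    z=least_squares(f,np.clip(q0,LO+.03,HI-.03),bounds=(LO+.02,HI-.02),max_nfev=40,xtol=1e-6,ftol=1e-6)
    return z.x,abs(z.fun[:12]).max()
def clear(q,extra=[]):
    # min clearance of tool (r .047->.055) and forearm (r .065) to cylinders & table
    Rq,x=fk(q,P); w=Rq[:,2]; pts=[(x-w*d,.045 if d<.16 else .055) for d in np.arange(.078,.37,.015)]
    R=np.eye(3)
    for i in range(3): R=R@A(AX[i],S[i]*q[i])
    wr=x-.3665*w; R1=A('z',-q[0])
    el=np.array([0,0,P[0]])+R1[:,1]*P[1]+R[:,1]*P[3]+R[:,2]*P[4]
    pts+=[(wr+(el-wr)*k,.07) for k in np.linspace(0,1,10)]
    m=9
    for p,r in pts:
        m=min(m,p[2]-r)
        for X,Y,rr,t in OB+extra:
            dh=max(np.hypot(p[0]-X,p[1]-Y)-rr,0); dv=max(p[2]-t,0); m=min(m,np.hypot(dh,dv)-r)
    return m
def grasp(az,a,f,g=.056):
    az,a=np.radians([az,a]); w=np.array([np.cos(a)*np.cos(az),np.cos(a)*np.sin(az),-np.sin(a)]); u=np.array([0,0,1.])
    return Rt(u,w,f,a), cup+u*g+.019*w
def pour(s,phi,gam,b,f,a,lip,g=.056):
    s,phi,a=np.radians([s,phi,a]); sv=np.array([np.cos(s),np.sin(s),0]); z=np.array([0,0,1.]); hv=np.cross(z,sv)
    u=np.sin(phi)*sv+np.cos(phi)*z; al=(-np.sin(a)-np.cos(phi)*gam)/np.sin(phi); b2=1-al*al-gam*gam
    if b2<0: return None
    w=al*sv+b*np.sqrt(b2)*hv+gam*z; e=np.cos(phi)*sv-np.sin(phi)*z
    base=lip-.035*e-.075*u   # lip = lowest point of rim
    return Rt(u,w,f,a), base+g*u+.019*w, u, w
E
cat > s1.py <<'E'
from plan import *
np.set_printoptions(suppress=True,precision=2)
D=[json.loads(l) for l in open('log.jsonl')]; qc=np.array(D[-1][0]); rng=np.random.default_rng(0)
from multiprocessing import Pool
def job(k):
    az,a,f=k; R,t=grasp(az,a,f); best=None
    wr=t-.3665*R[:,2]; d=np.linalg.norm(wr-[0,0,.2576])
    if d>.94 or d<.3: return None
    for i in range(4):
        q,e=ik(R,t,qc if i==0 else np.clip(qc+rng.normal(0,.8,7),LO,HI))
        if e<2e-3:
            c=clear(q); 
            if best is None or c>best[0]: best=(c,q)
    if best is None or best[0]<0.0: return None
    out=[]
    for s in range(0,360,30):
      for gam in (-.3,-.1,.1):
        for b in (1,-1):
          sv=np.array([np.cos(np.radians(s)),np.sin(np.radians(s)),0])
          r=pour(s,116,gam,b,f,a,jar+[0,0,.022]-.02*sv)
          if r is None: continue
          wr=r[1]-.3665*r[3]; d=np.linalg.norm(wr-[0,0,.2576])
          if d>.94 or d<.3: continue
          q,e=ik(r[0],r[1],best[1])
          if e<2e-3:
            c=clear(q,[(jar[0],jar[1],.042,.07)])
            if c>0: out.append((c,np.abs(q-best[1]).sum(),s,gam,b,q))
    out.sort(key=lambda o:-min(o[0],.03)*60+o[1])
    return k,best,out[:3]
if __name__=='__main__':
    K=[(az,a,f) for az in range(-30,136,15) for a in (15,22,30) for f in (1,-1)]
    with Pool() as p: rs=p.map(job,K,chunksize=1)
    for r in rs:
        if r: print(r[0],round(r[1][0],3),r[1][1]); [print('    ',np.round(o[0],3),round(o[1],1),o[2:5],o[5]) for o in r[2]]
E
nproc; time timeout 500 python3 s1.py
```

```text
4
real	0m5.765s
user	0m18.574s
sys	0m0.357s
```

```bash
sed -i 's/best\[0\]<0.0/best[0]<-.03/; s/range(4)/range(10)/; s/(15,22,30)/(15,25,35,45)/; s/if c>0: out/if c>-.02: out/' s1.py; time timeout 560 python3 s1.py
```

```text
(45, 25, 1) -0.011 [ 1.44  0.54 -0.68  2.31 -1.17  0.9   1.04]
     0.035 3.8 (270, -0.3, 1) [ 1.51  0.82 -1.14  2.17 -1.25  0.52 -1.37]
     0.023 4.7 (270, -0.1, 1) [ 1.75  1.49 -1.36  2.27 -1.25  0.12 -0.81]
     -0.018 3.4 (300, 0.1, 1) [ 1.22  1.02 -0.73  1.93 -1.22  1.17 -0.92]
(45, 25, -1) -0.011 [ 1.53  0.58 -0.77  2.31 -1.11  0.86 -2.14]
     0.023 5.1 (150, -0.1, -1) [ 1.76  1.52 -1.38  2.23 -1.19  0.09  0.26]
     0.007 6.3 (240, -0.3, -1) [ 0.84  1.24 -0.97  1.06 -0.21  1.77 -0.46]
     -0.015 8.6 (120, -0.3, 1) [-0.99  1.38  1.22  1.27 -0.03  1.62 -2.58]
(45, 35, 1) 0.005 [ 1.2   0.33 -0.52  2.33 -1.18  0.88  0.89]
     0.022 3.9 (270, -0.1, 1) [ 1.47  1.   -1.04  2.11 -1.25  0.7  -1.13]
     0.026 5.8 (180, -0.3, -1) [ 1.68  1.23 -1.42  2.17 -0.18  0.16  2.49]
     0.034 6.1 (180, -0.3, 1) [ 0.    0.43 -0.54  2.28  1.93  1.27 -0.35]
(45, 35, -1) 0.005 [ 1.25  0.34 -0.57  2.33 -1.16  0.86 -2.26]
     0.026 4.9 (180, -0.3, -1) [ 1.58  0.96 -1.26  2.17 -1.23  0.33  0.25]
     -0.019 3.8 (180, -0.1, -1) [ 1.35  0.93 -0.9   2.   -1.24  0.85  0.1 ]
     0.024 7.6 (270, -0.3, 
[... 6116 characters left out ...]
 -2.51]
     0.023 9.1 (180, -0.1, -1) [ 1.67  1.32 -1.29  2.18 -1.25  0.29  0.47]
(135, 45, 1) -0.011 [ 0.45  0.69 -0.21  1.55 -0.24  1.61  1.11]
     0.034 5.5 (60, -0.3, 1) [-0.65  1.27  0.87  0.98  0.12  2.02 -0.32]
     0.034 5.9 (150, -0.3, 1) [-0.22  0.44 -0.33  2.22  1.76  1.27 -0.76]
     0.034 6.2 (120, -0.3, -1) [-0.23  0.47 -0.34  2.17  1.66  1.34 -1.28]
(135, 45, -1) -0.011 [ 0.19  0.68  0.15  1.57 -0.4   1.64 -1.88]
     -0.016 5.0 (300, -0.3, 1) [ 0.69  1.03 -0.51  1.18 -0.57  1.78  0.91]
     0.012 7.4 (210, -0.3, -1) [ 1.4   0.77 -1.03  2.1  -1.25  0.62  0.61]
     0.001 7.2 (240, -0.3, 1) [ 1.23  0.68 -0.82  2.05 -1.25  0.82  1.14]
real	0m59.517s
user	3m39.914s
sys	0m0.310s
```

```bash
cat > s2.py <<'E'
from plan import *
np.set_printoptions(suppress=True,precision=2)
D=[json.loads(l) for l in open('log.jsonl')]; qc=np.array(D[-1][0])
from multiprocessing import Pool
def tipped(az,a,f,s,phi,lip,g=.056):
    R0,_=grasp(az,a,f); s=np.radians(s); sv=np.array([np.cos(s),np.sin(s),0]); k=np.cross([0,0,1.],sv); T=Ro.from_rotvec(k*np.radians(phi)).as_matrix()
    u=T[:,2]; e=T@sv; R=T@R0; base=lip-.035*e-.075*u
    return R, base+g*u+.019*R[:,2]
def lipat(s,phi):
    s=np.radians(s); return jar+[0,0,.045 if phi<65 else .025]-.02*np.array([np.cos(s),np.sin(s),0])
marg=lambda q:min((q-LO).min(),(HI-q).min())
def job(k):
    az,a,f=k; R,t=grasp(az,a,f); out=[]; rng=np.random.default_rng(1); G=[]
    for i in range(6):
        q,e=ik(R,t,qc if i==0 else np.clip(qc+rng.normal(0,.6,7),LO,HI))
        if e<2e-3 and clear(q)>-.015: G.append(q)
    for qg in G[:2]:
      for s in range(0,360,15):
        q=qg; ok=True; cm=9; mm=9; J=[jar[0],jar[1],.042,.07]
        for phi in (118,):
            Rr,tt=tipped(az,a,f,s,phi,lipat(s,phi)); d=np.linalg.norm(tt-.3665*Rr[:,2]-[0,0,.2576]); ok=.3<d<.94
        if not ok: continue
        L=0
        for phi in (0,30,60,80,100,118):
            Rr,tt=tipped(az,a,f,s,phi,lipat(s,phi)+(0 if phi else np.array([0,0,.02])))
            q2,e=ik(Rr,tt,q); c=clear(q2,[tuple(J)])
            if e>2e-3 or c<-.01: ok=False;break
            cm=min(cm,c);mm=min(mm,marg(q2)); L=max(L,abs(q2-q).max()); q=q2
        if ok: out.append((min(cm,.02)*20+min(mm,.15)*3-L*.2,cm,mm,L,s,q))
      if out: out.sort(key=lambda o:-o[0]); return k,clear(qg),marg(qg),qg,out[:3]
if __name__=='__main__':
    K=[(az,a,f) for az in range(20,131,10) for a in (22,28,34,40) for f in (1,-1)]
    with Pool() as p: rs=p.map(job,K,chunksize=1)
    rs=[r for r in rs if r]; rs.sort(key=lambda r:-r[4][0][0]-min(r[1],.02)*20-min(r[2],.15)*3)
    for r in rs[:8]: print(r[0],np.round(r[1:3],3),r[3]); [print('    ',np.round(o[1:4],3),o[4],o[5]) for o in r[4]]
E
time timeout 570 python3 s2.py
```

```text
(50, 40, 1) [0.01 0.15] [ 1.21  0.32 -0.59  2.27 -1.01  0.86  0.74]
     [-0.    0.28  0.73] 60 [-0.61  0.93  0.36  1.3   0.59  1.78 -0.94]
(40, 40, 1) [0.01 0.05] [ 1.43  0.27 -0.81  2.37 -1.14  0.73  0.73]
     [0.02 0.08 0.98] 45 [-0.6   1.14  0.66  1.04  0.23  1.98 -0.78]
     [-0.01  0.31  0.89] 60 [-0.62  0.87  0.29  1.41  0.71  1.72 -1.12]
     [-0.    0.22  1.5 ] 90 [-0.57  0.6  -0.02  2.12  1.56  1.44 -1.9 ]
(40, 34, 1) [0.01 0.05] [ 1.6   0.42 -0.92  2.37 -1.14  0.71  0.84]
     [0.02 0.13 0.97] 45 [-0.53  1.02  0.49  1.09  0.3   1.93 -0.88]
     [0.01 0.27 0.81] 60 [-0.59  0.79  0.23  1.46  0.72  1.66 -1.13]
(40, 28, 1) [-0.    0.05] [ 1.64  0.54 -0.9   2.37 -1.16  0.74  0.97]
     [0.01 0.12 0.92] 45 [-0.47  0.92  0.37  1.14  0.33  1.88 -0.94]
     [0.   0.15 0.9 ] 60 [-0.62  0.72  0.29  1.52  0.67  1.56 -1.1 ]
     [-0.    0.04  0.89] 345 [ 0.64  1.14 -0.54  1.03 -0.51  1.97 -1.66]
(50, 34, 1) [0.   0.15] [ 1.29  0.41 -0.61  2.27 -1.05  0.9   0.86]
     [-0.    0.03  0.8 ] 45 [-0.57  1.16  0.79  0.97  0.03  2.03 -0.63]
(50, 28, 1) [-0.01  0.17] [ 1.38  0.51 -0.65  2.25 -1.06  0.93  0.94]
     [-0.01  0.08  0.76] 45 [-0.46  1.02  0.51  1.02  0.16  1.98 -0.77]
(40, 22, 1) [-0.01  0.06] [ 1.61  0.63 -0.82  2.36 -1.21  0.81  1.1 ]
     [0.01 0.04 0.88] 45 [-0.39  0.83  0.22  1.2   0.38  1.82 -1.  ]
     [0.   0.05 1.01] 60 [-0.54  0.63  0.19  1.57  0.69  1.5  -1.12]
real	1m19.689s
user	5m9.042s
sys	0m0.389s
```

```bash
sed -e 's/for s in range(0,360,15):/for s,az0 in [(s,z) for s in range(0,360,15) for z in range(az-75,az+76,15)]:/; s/tipped(az,a,f,s,/tipped(az0,a,f,s,/; s/L,s,q))/L,(s,az0),q))/; s/range(20,131,10)/(40,50,60,70)/; s/G\[:2\]/G[:1]/; s/(22,28,34,40)/(28,36)/; s/out\[:3\]/out[:6]/' s2.py > s3.py; time timeout 575 python3 s3.py
```

```text
multiprocessing.pool.RemoteTraceback: 
"""
Traceback (most recent call last):
  File "s3.py", line 21, in job
    Rr,tt=tipped(az0,a,f,s,phi,lipat(s,phi)); d=np.linalg.norm(tt-.3665*Rr[:,2]-[0,0,.2576]); ok=.3<d<.94
          ~~~~~~^^^^^^^^^^^^^^^^^^^^^^^^^^^^
  File "s3.py", line 6, in tipped
    R0,_=grasp(az,a,f); s=np.radians(s); sv=np.array([np.cos(s),np.sin(s),0]); k=np.cross([0,0,1.],sv); T=Ro.from_rotvec(k*np.radians(phi)).as_matrix()
               ^^
NameError: name 'az' is not defined. Did you mean: 'az0'?
"""

The above exception was the direct cause of the following exception:

Traceback (most recent call last):
  File "s3.py", line 33, in <module>
    with Pool() as p: rs=p.map(job,K,chunksize=1)
                         ~~~~~^^^^^^^^^^^^^^^^^^^
NameError: name 'az' is not defined

real	0m5.372s
user	0m15.651s
sys	0m0.383s
```

```bash
sed -i 's/def tipped(az0,/def tipped(az,/' s3.py; time timeout 575 python3 s3.py
```

```text
(70, 36, 1) [0.   0.38] [ 1.12  0.51 -0.51  2.04 -0.75  1.1   0.78]
     [0.02 0.23 1.08] (120, 115) [-0.28  0.42 -0.26  2.06  1.4   1.26 -0.93]
     [0.02 0.12 0.97] (45, 40) [-0.57  1.07  0.58  1.07  0.26  1.94 -0.83]
     [0.03 0.07 1.11] (135, 115) [ 0.48  0.36 -0.9   2.35  2.05  1.08 -1.22]
     [0.   0.22 0.85] (60, 40) [-0.6   0.81  0.25  1.44  0.71  1.68 -1.13]
     [0.02 0.04 1.17] (90, 130) [-0.48  1.08  0.3   1.05  0.59  2.02 -0.16]
     [0.04 0.05 1.47] (45, 25) [-0.53  0.93  0.29  1.23  0.56  1.86 -1.15]
(60, 36, 1) [0.   0.26] [ 1.18  0.44 -0.54  2.16 -0.89  1.    0.8 ]
     [0.02 0.16 1.27] (120, 120) [-0.15  0.48 -0.42  1.99  1.39  1.38 -0.85]
     [0.04 0.12 1.3 ] (135, 120) [ 0.57  0.45 -1.05  2.3   1.97  1.2  -1.06]
     [0.04 0.08 1.26] (45, 30) [-0.54  0.97  0.37  1.18  0.47  1.88 -1.05]
     [-0.    0.28  0.77] (60, 45) [-0.59  0.84  0.28  1.39  0.65  1.71 -1.04]
     [0.01 0.07 0.89] (45, 45) [-0.57  1.12  0.67  1.01  0.16  1.99 -0.73]
     [-0.    0.24  1.05] (120, 105) [-0.3   0.35 -0.22  2.18  1.55  1.15 -1.14]
(50, 36, 1) [0.   0.15] [ 1.26  0.37 -0.6   2.2
[... 2070 characters left out ...]
4] (45, 25) [-0.41  0.81  0.09  1.31  0.64  1.8  -1.22]
     [0.05 0.02 1.48] (30, 25) [-0.47  1.06  0.6   0.99  0.06  2.02 -0.96]
(60, 28, 1) [-0.01  0.28] [ 1.25  0.56 -0.56  2.13 -0.92  1.05  0.9 ]
     [0.02 0.07 1.35] (120, 120) [ 0.15  0.47 -0.72  1.96  1.36  1.37 -0.73]
     [0.04 0.05 1.23] (45, 30) [-0.45  0.84  0.2   1.26  0.52  1.81 -1.12]
     [0.04 0.06 1.39] (135, 120) [ 0.75  0.36 -1.17  2.28  1.82  0.98 -0.91]
     [0.   0.13 0.84] (45, 45) [-0.44  0.96  0.39  1.08  0.27  1.93 -0.87]
     [0.02 0.02 1.27] (345, 30) [ 0.64  1.15 -0.67  0.96 -0.32  2.   -1.8 ]
     [0.01 0.08 1.3 ] (105, 120) [-0.16  0.67 -0.36  1.57  1.03  1.66 -0.57]
real	2m53.815s
user	9m35.726s
sys	0m0.300s
```

```bash
cat > row.py <<'E'
from plan import *
from h import manip
from scipy.linalg import fractional_matrix_power as fmp
def T(R,t): M=np.eye(4);M[:3,:3]=R;M[:3,3]=t;return M
def cur():
    o=manip.get_obs(); return T(Ro.from_rotvec(o["tool_rot"]).as_matrix(),o["position"]),np.array(o["joint_positions"])
def step(T0,T1,n,q,extra=[],dec=3):
    """constant row taking T0 to T1 in n rows; returns reached pose, q; prints row and worst clearance/margin"""
    s=np.real(fmp(np.linalg.inv(T0)@T1,1/n)); d=(s[:3,3]/.025).round(dec); r=(np.degrees(Ro.from_matrix(s[:3,:3]).as_rotvec())/8).round(dec)
    st=T(Ro.from_rotvec(np.radians(r*8)).as_matrix(),d*.025); M=T0.copy(); cm=mm=9; em=0; dq=0
    for i in range(n):
        M=M@st; q2,e=ik(M[:3,:3],M[:3,3],q); dq=max(dq,abs(q2-q).max()); q=q2; cm=min(cm,clear(q,extra)); mm=min(mm,(q-LO).min(),(HI-q).min()); em=max(em,e)
    print(n,'x',[d.tolist(),r.tolist()],'end',M[:3,3].round(3),'clr',round(cm,3),'marg',round(mm,2),'ikerr',round(em,4),'dq',round(dq,2)); return M,q
def G(az,a,back,g=.056,c=cup,lift=0,ov=.024):
    R,t=grasp(az,a,1,g); w=R[:,2]; return T(R,c+[0,0,g+lift]+(ov-back)*w)
E
sed -i 's/cup=np.array(\[.449,-.067/cup=np.array([.4495,-.067/' plan.py
python3 - <<'E'
from row import *
from h import load,onz
t=load('pics/top0.png'); print('jar',onz(t,(210+451.5/3.3-.5,150+104.5/3.3-.5),.07),'brush',[onz(t,p,.16).round(3) for p in((475,168),(470,205),(550,198))],'scoop')
M,q=cur()
for az in (50,60):
    print(az); m,qq=step(M,G(az,36,.16),10,q); m,qq=step(m,G(az,36,0),8,qq); print(qq.round(2))
E
```

```text
jar [ 0.60352536 -0.04069808  0.07      ] brush [array([ 0.6  , -0.231,  0.16 ]), array([ 0.542, -0.222,  0.16 ]), array([ 0.555, -0.34 ,  0.16 ])] scoop
50
10 x [[0.148, -0.814, 1.276], [0.293, 0.267, -0.315]] end [ 0.379 -0.151  0.14 ] clr 0.064 marg 0.25 ikerr 0.0 dq 0.07
8 x [[-0.0, 0.0, 0.8], [0.0, -0.0, 0.0]] end [ 0.462 -0.052  0.046] clr 0.004 marg 0.15 ikerr 0.0 dq 0.05
[ 1.18  0.37 -0.52  2.27 -1.08  0.9   0.85]
60
10 x [[0.222, -0.66, 1.344], [0.379, 0.261, -0.407]] end [ 0.394 -0.162  0.14 ] clr 0.064 marg 0.4 ikerr 0.0 dq 0.07
8 x [[0.0, 0.001, 0.8], [-0.0, 0.0, 0.0]] end [ 0.459 -0.05   0.046] clr 0.002 marg 0.26 ikerr 0.0 dq 0.05
[ 1.15  0.44 -0.51  2.16 -0.91  0.99  0.81]
```

```bash
python3 - <<'E'
from row import *
M,q=cur()
m,qq=step(M,G(55,38,.16),11,q,dec=2)
m,qq=step(m,G(55,38,0),8,qq); print(qq.round(2))
E
```

```text
11 x [[0.2, -0.68, 1.18], [0.3, 0.22, -0.33]] end [ 0.387 -0.154  0.145] clr 0.07 marg 0.32 ikerr 0.0 dq 0.06
8 x [[-0.004, 0.007, 0.804], [0.0, -0.003, -0.003]] end [ 0.46  -0.052  0.045] clr 0.006 marg 0.2 ikerr 0.0 dq 0.05
[ 1.15  0.38 -0.51  2.22 -0.97  0.93  0.79]
```

>>> arm_command:
  motion:
    - [[0.16, -0.53, 0.93], [0.24, 0.17, -0.26], -1]
    - [[0.16, -0.53, 0.93], [0.24, 0.17, -0.26], -1]
    - [[0.16, -0.53, 0.93], [0.24, 0.17, -0.26], -1]
    - [[0.16, -0.53, 0.93], [0.24, 0.17, -0.26], -1]
    - [[0.16, -0.53, 0.93], [0.24, 0.17, -0.26], -1]
    - [[0.16, -0.53, 0.93], [0.24, 0.17, -0.26], -1]
    - [[0.16, -0.53, 0.93], [0.24, 0.17, -0.26], -1]
    - [[0.16, -0.53, 0.93], [0.24, 0.17, -0.26], -1]
    - [[0.16, -0.53, 0.93], [0.24, 0.17, -0.26], -1]
    - [[0.16, -0.53, 0.93], [0.24, 0.17, -0.26], -1]
    - [[0.16, -0.53, 0.93], [0.24, 0.17, -0.26], -1]
    - [[0, 0, 0], [0, 0, 0], -1]

```text
time_s: 2.7
position: [0.3763, -0.2236, 0.1795]
tool_rot: [-2.381, -1.017, -1.038]
wrist_force: [-0.3, 0.1, -0.1]
width: 1.004
finger_force: 0.0
```

```bash
python3 - <<'E'
from h import log
log()
from row import *
import row
p,e=fit(); print(p.round(4),e); M,q=cur(); R,x=fk(q,P); print('model err',(x-M[:3,3]).round(4))
m,qq=step(M,G(55,38,.1),4,q)
m,qq=step(m,G(55,38,0),6,qq)
E
```

```text
t 2.7 q [ 1.365  0.165 -0.343  2.01  -0.756  1.357  0.57 ] p [ 0.3763 -0.2236  0.1795] F [-0.3  0.1 -0.1] w 1.004 0.0
[[ 0.474  0.732  0.49 ]
 [ 0.475 -0.681  0.557]
 [ 0.742 -0.031 -0.67 ]]
[ 2.582e-01 -2.180e-02  0.000e+00 -2.350e-02  4.486e-01 -0.000e+00
  4.900e-01  0.000e+00 -2.000e-04  0.000e+00 -2.000e-04  3.665e-01] 1.4437239181930295e-09
model err [ 0.0001 -0.0004  0.0001]
4 x [[0.139, -0.378, 1.294], [0.154, 0.124, -0.203]] end [ 0.415 -0.116  0.107] clr 0.033 marg 0.26 ikerr 0.0 dq 0.05
6 x [[0.0, 0.0, 0.667], [0.0, -0.0, 0.0]] end [ 0.46  -0.051  0.045] clr 0.006 marg 0.2 ikerr 0.0 dq 0.04
```

>>> arm_command:
  motion:
    - [[0.093, -0.252, 0.863], [0.103, 0.083, -0.135], -1]
    - [[0.093, -0.252, 0.863], [0.103, 0.083, -0.135], -1]
    - [[0.093, -0.252, 0.863], [0.103, 0.083, -0.135], -1]
    - [[0.093, -0.252, 0.863], [0.103, 0.083, -0.135], -1]
    - [[0.093, -0.252, 0.863], [0.103, 0.083, -0.135], -1]
    - [[0.093, -0.252, 0.863], [0.103, 0.083, -0.135], -1]
    - [[0, 0, 0], [0, 0, 0], -1]
    - [[0, 0, 0], [0, 0, 0], -1]

```text
time_s: 3.5
position: [0.4155, -0.1188, 0.1082]
tool_rot: [-2.231, -1.158, -1.087]
wrist_force: [-0.0, 0.1, -0.2]
width: 1.002
finger_force: 0.0
```

```bash
python3 - <<'E'
from h import *
log()
from row import *
M,q=cur()
m,qq=step(M,G(55,38,0),8,q)
g=grab('top','pics/top1.png'); s=grab('scene','pics/scene1.png')
a=cv2.resize(cv2.convertScaleAbs(g["pixels"][190:340,300:460,::-1],alpha=1.6),None,fx=2.5,fy=2.5,interpolation=cv2.INTER_CUBIC)
b=cv2.resize(cv2.convertScaleAbs(s["pixels"][150:300,200:360,::-1],alpha=1.6),None,fx=2.5,fy=2.5,interpolation=cv2.INTER_CUBIC)
cv2.imwrite('pics/c1.png',np.hstack([a,b]))
E
```

```text
t 3.5 q [ 1.272  0.257 -0.447  2.155 -0.856  1.17   0.734] p [ 0.4155 -0.1188  0.1082] F [-0.   0.1 -0.2] w 1.002 0.0
[[ 0.354  0.817  0.455]
 [ 0.506 -0.576  0.642]
 [ 0.787  0.003 -0.617]]
8 x [[0.001, -0.011, 0.512], [0.004, 0.002, 0.0]] end [ 0.46  -0.052  0.045] clr 0.006 marg 0.2 ikerr 0.0 dq 0.03
```

View pics/c1.png

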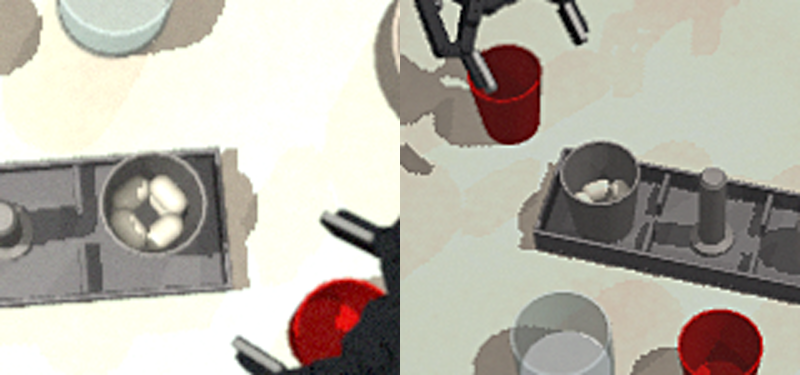

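```bash
python3 - <<'E'
from h import *
t=load('pics/top1.png');s=load('pics/scene1.png')
x=np.array([.4155,-.1188,.1082]);R=np.array([[.354,.817,.455],[.506,-.576,.642],[.787,.003,-.617]])
for b in (0,-.013):
    for y in (-.046,0,.046):
        X=x+R@[0,y,b]; print(b,y,((proj(t,X)[0]-[300,190])*2.5).round(),((proj(s,X)[0]-[200,150])*2.5+[400,0]).round())
c=[.4495,-.067,.079]; print(((proj(t,c)[0]-[300,190])*2.5).round(),((proj(s,c)[0]-[200,150])*2.5+[400,0]).round())
E
```

```text
0 -0.046 [198. 314.] [603.  81.]
0 0 [241. 254.] [559. 105.]
0 0.046 [283. 195.] [514. 129.]
-0.013 -0.046 [213. 324.] [596.  68.]
-0.013 0 [256. 263.] [552.  92.]
-0.013 0.046 [299. 203.] [507. 116.]
[154. 204.] [602. 170.]
```

```bash
python3 - <<'E'
from h import *
t=load('pics/top1.png');s=load('pics/scene1.png')
x=np.array([.4155,-.1188,.1082]);R=np.array([[.354,.817,.455],[.506,-.576,.642],[.787,.003,-.617]])
for a,b in (((322,217),(488,87)),((236,343),(582,38))):
    X=tri((t,(a[0]/2.5+300,a[1]/2.5+190)),(s,((b[0]-400)/2.5+200,b[1]/2.5+150))); print(X.round(4),'tool frame',(R.T@(X-x)).round(4))
o=manip.get_obs(); print(o["position"],o["time_s"])
E
```

```text
[ 0.4376 -0.1683  0.1376] tool frame [ 0.0059  0.0467 -0.0399]
[ 0.3609 -0.1142  0.1386] tool frame [ 0.0069 -0.0472 -0.0406]
[ 0.41568713 -0.12006175  0.10860545] 3.6
```

```bash
python3 - <<'E'
from h import *
g=load('pics/top1.png'); s=load('pics/scene1.png')
x=np.array([.4155,-.1188,.1082]);R=np.array([[.354,.817,.455],[.506,-.576,.642],[.787,.003,-.617]])
a=cv2.resize(cv2.convertScaleAbs(g["pixels"][255:375,380:480,::-1],alpha=1.8),None,fx=4,fy=4,interpolation=cv2.INTER_CUBIC)
b=cv2.resize(cv2.convertScaleAbs(s["pixels"][100:220,185:285,::-1],alpha=1.8),None,fx=4,fy=4,interpolation=cv2.INTER_CUBIC)
for im,c,o in((a,g,(380,255)),(b,s,(185,100))):
    for z in (0,-.013,-.04):
        for y in (-.0425,.0425):
            p=((proj(c,x+R@[0,y,z])[0]-o+.5)*4).astype(int); cv2.circle(im,tuple(map(int,p)),3,(0,0,255) if z==0 else (255,0,0) if z>-.02 else (0,255,0),-1)
cv2.imwrite('pics/c2.png',np.hstack([a,b]))
E
```

```text
(no output)
```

View pics/c2.png

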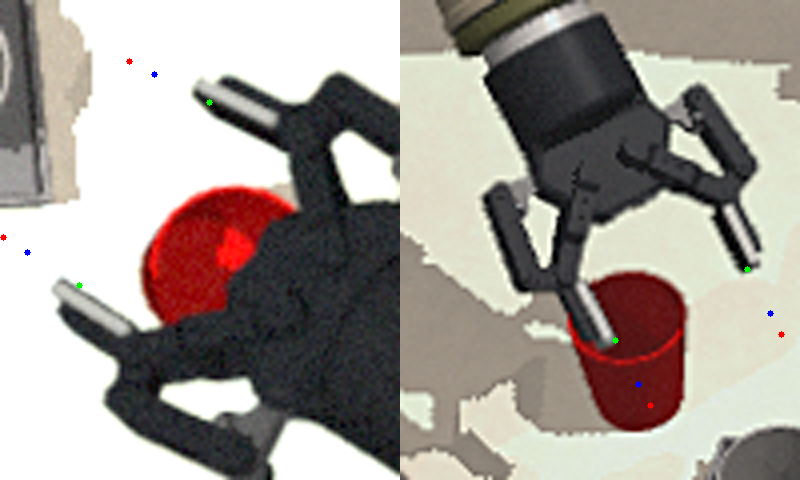

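The enlarged picture shows both real fingertips at about 40 mm behind the reported TCP along the tool axis. I expected 13 mm for an open gripper. The tip pixels agree in both views, so I'll use that measured offset and re-plan.

```bash
sed -i 's/np.arange(.078,.37/np.arange(.108,.37/' plan.py; sed -i 's/ov=.024/ov=.054/' row.py
python3 - <<'E'
from row import *
M,q=cur()
m,qq=step(M,G(55,38,.04),8,q); m,qq=step(m,G(55,38,0),4,qq)
m,qq=step(m,G(55,38,0,lift=.12),8,qq); print(qq.round(2))
E
```

```text
8 x [[0.003, -0.015, 0.467], [0.006, 0.003, 0.0]] end [ 0.456 -0.058  0.051] clr 0.006 marg 0.21 ikerr 0.0 dq 0.03
4 x [[-0.001, -0.001, 0.4], [-0.0, -0.0, 0.001]] end [ 0.474 -0.032  0.027] clr 0.0 marg 0.19 ikerr 0.0 dq 0.02
8 x [[0.473, 0.0, -0.369], [-0.0, -0.0, -0.0]] end [ 0.474 -0.032  0.147] clr 0.015 marg 0.19 ikerr 0.0 dq 0.04
[ 1.21  0.15 -0.63  2.18 -0.97  1.08  0.58]
```

>>> arm_command:
  motion:
    - [[0, -0.015, 0.467], [0.006, 0, 0], -1]
    - [[0, -0.015, 0.467], [0.006, 0, 0], -1]
    - [[0, -0.015, 0.467], [0.006, 0, 0], -1]
    - [[0, -0.015, 0.467], [0.006, 0, 0], -1]
    - [[0, -0.015, 0.467], [0.006, 0, 0], -1]
    - [[0, -0.015, 0.467], [0.006, 0, 0], -1]
    - [[0, -0.015, 0.467], [0.006, 0, 0], -1]
    - [[0, -0.015, 0.467], [0.006, 0, 0], -1]
    - [[0, 0, 0], [0, 0, 0], -1]
    - [[0, 0, 0], [0, 0, 0], -1]

```text
time_s: 4.6
position: [0.4554, -0.0574, 0.0506]
tool_rot: [-2.226, -1.16, -1.082]
wrist_force: [-1.2, -0.8, 0.2]
width: 1.001
finger_force: 0.0
```

```bash
python3 - <<'E'
from h import *
log()
from row import *
M,q=cur()
step(M,G(55,38,0),4,q)
g=grab('top','pics/top2.png'); s=grab('scene','pics/scene2.png')
a=cv2.resize(cv2.convertScaleAbs(g["pixels"][230:350,330:430,::-1],alpha=1.8),None,fx=4,fy=4,interpolation=cv2.INTER_CUBIC)
b=cv2.resize(cv2.convertScaleAbs(s["pixels"][140:260,215:315,::-1],alpha=1.8),None,fx=4,fy=4,interpolation=cv2.INTER_CUBIC)
cv2.imwrite('pics/c3.png',np.hstack([a,b]))
E
```

```text
t 4.6 q [ 1.171  0.366 -0.522  2.213 -0.951  0.949  0.775] p [ 0.4554 -0.0574  0.0506] F [-1.2 -0.8  0.2] w 1.001 0.0
[[ 0.354  0.82   0.45 ]
 [ 0.506 -0.572  0.645]
 [ 0.787 -0.001 -0.617]]
4 x [[0.005, 0.007, 0.394], [-0.003, 0.004, 0.0]] end [ 0.474 -0.032  0.027] clr 0.0 marg 0.2 ikerr 0.0 dq 0.02
```

View pics/c3.png

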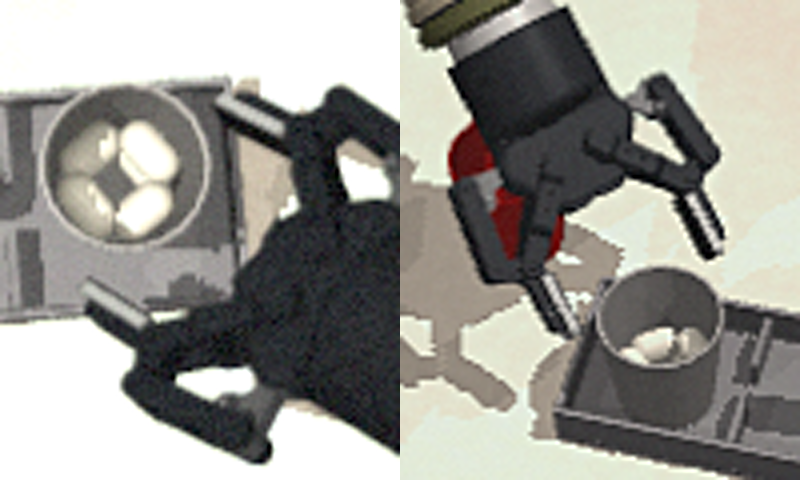

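The fingertips straddle the cup: in the top crop the tips are at (222,98) and (88,285), and the cup centre is at (127,166). I'll advance to the grasp and close.

>>> arm_command:
  motion:
    - [[0, 0.01, 0.394], [0, 0, 0], -1]
    - [[0, 0.01, 0.394], [0, 0, 0], -1]
    - [[0, 0.01, 0.394], [0, 0, 0], -1]
    - [[0, 0.01, 0.394], [0, 0, 0], -1]
    - [[0, 0, 0], [0, 0, 0], -1]

```text
time_s: 5.2
position: [0.4739, -0.031, 0.0257]
tool_rot: [-2.224, -1.161, -1.081]
wrist_force: [-0.2, -0.8, 0.6]
width: 0.999
finger_force: 0.0
```

>>> arm_command:
  motion:
    - [[0, 0, 0], [0, 0, 0], 0]
    - [[0, 0, 0], [0, 0, 0], 1]
    - [[0, 0, 0], [0, 0, 0], 1]
    - [[0, 0, 0], [0, 0, 0], 1]
    - [[0, 0, 0], [0, 0, 0], 1]
    - [[0, 0, 0], [0, 0, 0], 1]
    - [[0, 0, 0], [0, 0, 0], 1]
    - [[0, 0, 0], [0, 0, 0], 1]
  grip_force: 50

```text
time_s: 6.0
position: [0.474, -0.0329, 0.0269]
tool_rot: [-2.226, -1.16, -1.083]
wrist_force: [-2.0, 0.3, 5.7]
width: 0.779
finger_force: 53.6
```

```bash
python3 - <<'E'
from h import *
log()
from row import *
M,q=cur()
T1=M.copy(); T1[2,3]+=.13; step(M,T1,12,q)
g=grab('top','pics/top3.png'); s=grab('scene','pics/scene3.png')
a=cv2.resize(cv2.convertScaleAbs(g["pixels"][230:350,330:430,::-1],alpha=1.8),None,fx=4,fy=4,interpolation=cv2.INTER_CUBIC)
b=cv2.resize(cv2.convertScaleAbs(s["pixels"][140:260,215:315,::-1],alpha=1.8),None,fx=4,fy=4,interpolation=cv2.INTER_CUBIC)
cv2.imwrite('pics/c4.png',np.hstack([a,b]))
E
```

```text
t 6.0 q [ 1.126  0.429 -0.554  2.221 -0.998  0.852  0.801] p [ 0.474  -0.0329  0.0269] F [-2.   0.3  5.7] w 0.779 53.61414065177087
[[ 0.354  0.82   0.45 ]
 [ 0.506 -0.573  0.645]
 [ 0.787 -0.    -0.617]]
12 x [[0.341, -0.0, -0.267], [0.0, -0.0, -0.0]] end [ 0.474 -0.033  0.157] clr 0.011 marg 0.2 ikerr 0.0 dq 0.03
```

View pics/c4.png

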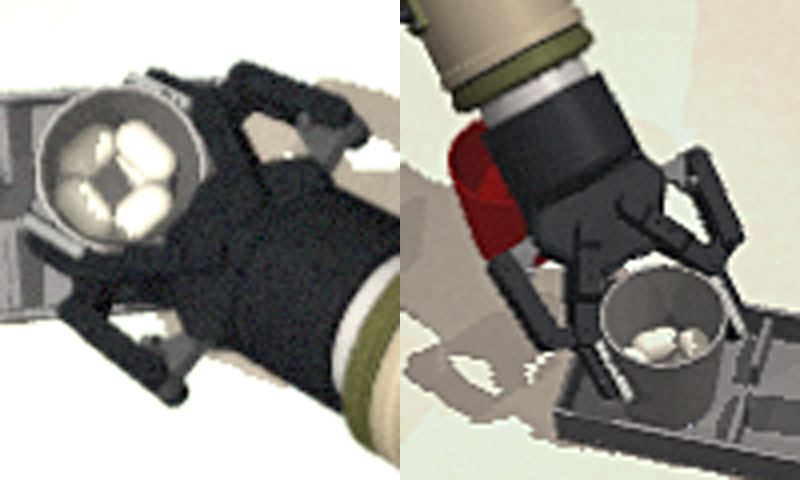

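The cup is held: opening 0.779 is 66 mm, which matches its diameter about 57 mm up. The tablets are undisturbed. Lifting now.

>>> arm_command:
  motion:
    - [[0.15, 0, -0.12], [0, 0, 0], 1]
    - [[0.34, 0, -0.267], [0, 0, 0], 1]
    - [[0.34, 0, -0.267], [0, 0, 0], 1]
    - [[0.34, 0, -0.267], [0, 0, 0], 1]
    - [[0.34, 0, -0.267], [0, 0, 0], 1]
    - [[0.34, 0, -0.267], [0, 0, 0], 1]
    - [[0.34, 0, -0.267], [0, 0, 0], 1]
    - [[0.34, 0, -0.267], [0, 0, 0], 1]
    - [[0.34, 0, -0.267], [0, 0, 0], 1]
    - [[0.34, 0, -0.267], [0, 0, 0], 1]
    - [[0.15, 0, -0.12], [0, 0, 0], 1]
    - [[0, 0, 0], [0, 0, 0], 1]

```text
time_s: 7.3
position: [0.4742, -0.0331, 0.1338]
tool_rot: [-2.227, -1.161, -1.083]
wrist_force: [0.6, 0.5, -2.2]
width: 0.781
finger_force: 55.4
```

```bash
cat > s4.py <<'E'
from h import log,manip
o,_=log()
from row import *
np.save('Tg.npy',T(np.array([[.354,.82,.45],[.506,-.573,.645],[.787,0,-.617]]),[.474,-.0329,.0269])) # tool at grasp
import sys
C=np.linalg.inv(np.load('Tg.npy'))@T(np.eye(3),cup)  # cup frame in tool (upright at grasp)
np.save('C.npy',C)
jar=np.array([.604,-.041,.07])
def tp(yaw,s,phi,off,up):
    s=np.radians(s); sv=np.array([np.cos(s),np.sin(s),0]); k=np.cross([0,0,1.],sv)
    Rc=Ro.from_rotvec(k*np.radians(phi)).as_matrix()@Ro.from_euler('z',np.radians(yaw)).as_matrix()
    lip=jar+[0,0,up]-off*sv; tv=Ro.from_rotvec(k*np.radians(phi)).as_matrix()
    base=lip-tv@(.035*np.array([np.cos(s),np.sin(s),0])+[0,0,.075]); return T(Rc,base)@np.linalg.inv(C)
if __name__=='__main__':
  J=[(.604,-.041,.043,.07)]
  for yaw,s in ((-15,45),(-15,40),(-10,45),(-20,40),(-20,45),(-20,35),(-5,60),(-10,55)):
    print('==',yaw,s); M,q=cur()
    M,q=step(M,tp(yaw,s,0,.04,.06),12,q,J)
    for phi,off,up,n in ((40,.02,.05,6),(70,.02,.04,6),(95,.02,.025,6),(118,.02,.022,6)):
        M,q=step(M,tp(yaw,s,phi,off,up),n,q,J)
    print(q.round(2))
E
python3 s4.py
```

```text
t 7.3 q [ 1.153  0.171 -0.569  2.19  -0.981  1.062  0.601] p [ 0.4742 -0.0331  0.1338] F [ 0.6  0.5 -2.2] w 0.781 55.366128563764505
[[ 0.353  0.82   0.45 ]
 [ 0.507 -0.573  0.644]
 [ 0.786  0.001 -0.618]]
== -15 45
12 x [[-0.049, 0.349, 0.239], [-0.123, 0.0, 0.097]] end [ 0.583 -0.068  0.078] clr 0.015 marg 0.13 ikerr 0.0 dq 0.03
6 x [[-0.092, 0.007, -0.046], [-0.044, -0.829, -0.057]] end [ 0.573 -0.078  0.076] clr 0.021 marg 0.28 ikerr 0.0 dq 0.24
6 x [[-0.124, 0.011, -0.066], [-0.033, -0.623, -0.042]] end [ 0.56  -0.091  0.086] clr 0.071 marg 0.57 ikerr 0.0 dq 0.1
6 x [[-0.057, 0.005, -0.023], [-0.028, -0.519, -0.035]] end [ 0.556 -0.095  0.093] clr 0.056 marg 0.37 ikerr 0.0 dq 0.06
6 x [[-0.08, 0.01, -0.089], [-0.025, -0.477, -0.033]] end [ 0.558 -0.093  0.11 ] clr 0.039 marg 0.13 ikerr 0.0 dq 0.09
[-0.48  1.02  0.4   1.15  0.38  1.93 -0.93]
== -15 40
12 x [[-0.048, 0.327, 0.241], [-0.123, 0.0, 0.097]] end [ 0.579 -0.063  0.078] clr 0.022 marg 0.12 ikerr 0.0 dq 0.03
6 x [[-0.092, -0.0, -0.046], [0.001, -0.832, 0.001]] end [ 0.568 -0.072  0.076] clr 0.027 marg 0.28 ikerr 0.0 dq 0.
[... 3567 characters left out ...]
05
[-0.49  0.87  0.2   1.37  0.68  1.75 -1.01]
== -10 55
12 x [[-0.057, 0.386, 0.229], [-0.082, 0.0, 0.065]] end [ 0.591 -0.073  0.078] clr -0.005 marg 0.23 ikerr 0.0 dq 0.03
6 x [[-0.089, 0.016, -0.047], [-0.088, -0.82, -0.114]] end [ 0.582 -0.085  0.076] clr 0.004 marg 0.35 ikerr 0.0 dq 0.21
6 x [[-0.121, 0.022, -0.066], [-0.067, -0.615, -0.084]] end [ 0.572 -0.1    0.086] clr 0.069 marg 0.55 ikerr 0.0 dq 0.11
6 x [[-0.055, 0.009, -0.023], [-0.056, -0.513, -0.071]] end [ 0.569 -0.105  0.093] clr 0.056 marg 0.5 ikerr 0.0 dq 0.06
6 x [[-0.079, 0.021, -0.088], [-0.051, -0.472, -0.065]] end [ 0.571 -0.102  0.111] clr 0.039 marg 0.26 ikerr 0.0 dq 0.05
[-0.48  0.9   0.23  1.31  0.61  1.8  -1.02]
```

```bash
cat > s5.py <<'E'
from s4 import *
import sys
a=[float(v) for v in sys.argv[1:]]; J=[(.604,-.041,.043,.07)]; M,q=cur()
for i in range(0,len(a),4):
    M,q=step(M,tp(-15,45,a[i],a[i+1],a[i+2]),int(a[i+3]),q,J,dec=2)
E
python3 s5.py 0 .045 .085 11 30 .025 .06 6 50 .02 .05 5
```

```text
t 7.3 q [ 1.153  0.171 -0.569  2.19  -0.981  1.062  0.601] p [ 0.4742 -0.0331  0.1338] F [ 0.6  0.5 -2.2] w 0.781 55.366128563764505
[[ 0.353  0.82   0.45 ]
 [ 0.507 -0.573  0.644]
 [ 0.786  0.001 -0.618]]
11 x [[0.01, 0.38, 0.19], [-0.13, 0.0, 0.11]] end [ 0.58  -0.071  0.103] clr 0.02 marg 0.17 ikerr 0.0 dq 0.03
6 x [[-0.13, 0.0, 0.08], [-0.04, -0.62, -0.05]] end [ 0.575 -0.076  0.082] clr 0.026 marg 0.27 ikerr 0.0 dq 0.17
5 x [[-0.08, 0.01, -0.02], [-0.03, -0.5, -0.03]] end [ 0.568 -0.083  0.082] clr 0.064 marg 0.48 ikerr 0.0 dq 0.12
```

>>> arm_command:
  motion:
    - [[0.01, 0.38, 0.19], [-0.13, 0, 0.11], 1]
    - [[0.01, 0.38, 0.19], [-0.13, 0, 0.11], 1]
    - [[0.01, 0.38, 0.19], [-0.13, 0, 0.11], 1]
    - [[0.01, 0.38, 0.19], [-0.13, 0, 0.11], 1]
    - [[0.01, 0.38, 0.19], [-0.13, 0, 0.11], 1]
    - [[0.01, 0.38, 0.19], [-0.13, 0, 0.11], 1]
    - [[0.01, 0.38, 0.19], [-0.13, 0, 0.11], 1]
    - [[0.01, 0.38, 0.19], [-0.13, 0, 0.11], 1]
    - [[0.01, 0.38, 0.19], [-0.13, 0, 0.11], 1]
    - [[0.01, 0.38, 0.19], [-0.13, 0, 0.11], 1]
    - [[0.01, 0.38, 0.19], [-0.13, 0, 0.11], 1]
    - [[0, 0, 0], [0, 0, 0], 1]

```text
time_s: 8.5
position: [0.5807, -0.0704, 0.1024]
tool_rot: [-2.425, -0.877, -1.172]
wrist_force: [-0.6, -0.8, -1.9]
width: 0.777
finger_force: 55.4
```

```bash
python3 s5.py 30 .025 .06 7 50 .02 .05 5; python3 - <<'E'
from h import *
g=grab('top','pics/top4.png'); s=grab('scene','pics/scene4.png')
a=cv2.resize(cv2.convertScaleAbs(g["pixels"][130:280,300:425,::-1],alpha=1.8),None,fx=3.2,fy=3.2,interpolation=cv2.INTER_CUBIC)
b=cv2.resize(cv2.convertScaleAbs(s["pixels"][190:340,190:315,::-1],alpha=1.8),None,fx=3.2,fy=3.2,interpolation=cv2.INTER_CUBIC)
cv2.imwrite('pics/c5.png',np.hstack([a,b]))
E
```

```text
t 8.5 q [ 1.064  0.314 -0.592  2.123 -1.12   0.753  0.505] p [ 0.5807 -0.0704  0.1024] F [-0.6 -0.8 -1.9] w 0.777 55.40278189291712
[[ 0.479  0.643  0.598]
 [ 0.392 -0.766  0.51 ]
 [ 0.786 -0.01  -0.618]]
7 x [[-0.11, 0.0, 0.07], [-0.04, -0.53, -0.04]] end [ 0.575 -0.075  0.081] clr 0.024 marg 0.23 ikerr 0.0 dq 0.15
5 x [[-0.09, 0.01, -0.02], [-0.02, -0.5, -0.04]] end [ 0.568 -0.084  0.081] clr 0.064 marg 0.47 ikerr 0.0 dq 0.11
```

View pics/c5.png

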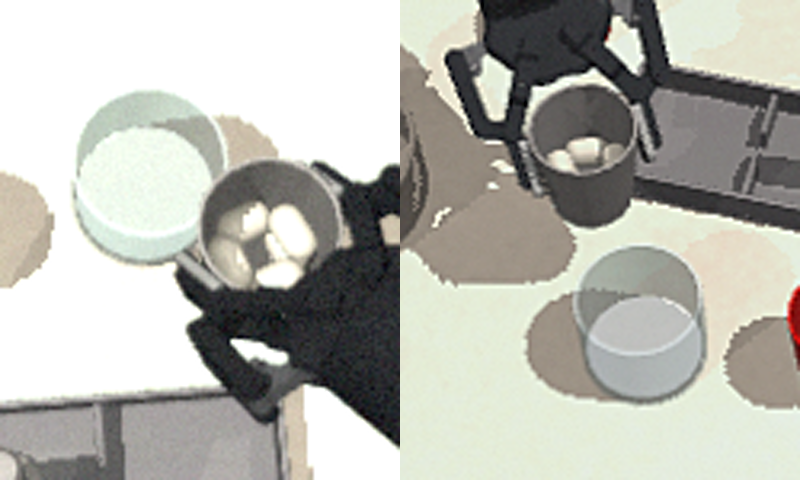

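The last crop shows the cup upright beside the jar with its tablets inside, with the rim at (271,236) in the top half and (584,135) in the scene half. Next I'll check that against the model and start tipping.

```bash
python3 - <<'E'
from h import *
t=load('pics/top4.png');s=load('pics/scene4.png')
f=lambda x,y:(300+x/3.2,130+y/3.2); g=lambda x,y:(190+(x-400)/3.2,190+y/3.2)
print('rim',tri((t,f(271,236)),(s,g(584,135))).round(4),'jar',tri((t,f(152,166)),(s,g(638.5,301))).round(4))
from row import cur
M,_=cur(); C=np.load('C.npy'); print('model rim',(M@C@[0,0,.075,1]).round(4), 'up',(M@C)[:3,2].round(3))
E
```

```text
rim [ 0.5469 -0.0976  0.1426] jar [ 0.6053 -0.0435  0.0605]
model rim [ 0.5478 -0.0971  0.1547  1.    ] up [ 0.007 -0.007  1.   ]
```

>>> arm_command:
  motion:
    - [[-0.11, 0, 0.07], [-0.04, -0.53, -0.04], 1]
    - [[-0.11, 0, 0.07], [-0.04, -0.53, -0.04], 1]
    - [[-0.11, 0, 0.07], [-0.04, -0.53, -0.04], 1]
    - [[-0.11, 0, 0.07], [-0.04, -0.53, -0.04], 1]
    - [[-0.11, 0, 0.07], [-0.04, -0.53, -0.04], 1]
    - [[-0.11, 0, 0.07], [-0.04, -0.53, -0.04], 1]
    - [[-0.11, 0, 0.07], [-0.04, -0.53, -0.04], 1]
    - [[0, 0, 0], [0, 0, 0], 1]

```text
time_s: 9.4
position: [0.5757, -0.073, 0.0822]
tool_rot: [-2.804, -1.056, -0.571]
wrist_force: [0.0, 0.6, -1.0]
width: 0.776
finger_force: 55.7
```

```bash
python3 s5.py 55 .02 .05 6 75 .02 .04 6
```

```text
t 9.4 q [ 0.623  0.21  -0.434  1.974 -0.288  0.725 -0.45 ] p [ 0.5757 -0.073   0.0822] F [ 0.   0.6 -1. ] w 0.776 55.67676344071515
[[ 0.691  0.652  0.312]
 [ 0.618 -0.757  0.213]
 [ 0.375  0.045 -0.926]]
6 x [[-0.1, 0.02, -0.04], [-0.02, -0.52, -0.03]] end [ 0.566 -0.086  0.085] clr 0.066 marg 0.48 ikerr 0.0 dq 0.12
6 x [[-0.07, 0.0, -0.02], [-0.03, -0.42, -0.03]] end [ 0.558 -0.092  0.09 ] clr 0.074 marg 0.65 ikerr 0.0 dq 0.06
```

>>> arm_command:
  motion:
    - [[-0.1, 0.02, -0.04], [-0.02, -0.52, -0.03], 1]
    - [[-0.1, 0.02, -0.04], [-0.02, -0.52, -0.03], 1]
    - [[-0.1, 0.02, -0.04], [-0.02, -0.52, -0.03], 1]
    - [[-0.1, 0.02, -0.04], [-0.02, -0.52, -0.03], 1]
    - [[-0.1, 0.02, -0.04], [-0.02, -0.52, -0.03], 1]
    - [[-0.1, 0.02, -0.04], [-0.02, -0.52, -0.03], 1]
    - [[0, 0, 0], [0, 0, 0], 1]

```text
time_s: 10.1
position: [0.5646, -0.0855, 0.0835]
tool_rot: [2.864, 1.096, -0.039]
wrist_force: [-0.1, 1.0, -0.6]
width: 0.778
finger_force: 55.9
```

```bash
python3 s5.py 75 .02 .035 6 95 .02 .027 8
```

```text
t 10.1 q [ 0.316  0.332 -0.351  1.752  0.217  1.085 -0.959] p [ 0.5646 -0.0855  0.0835] F [-0.1  1.  -0.6] w 0.778 55.92133941943757
[[ 0.745  0.668  0.003]
 [ 0.666 -0.742 -0.079]
 [-0.051  0.061 -0.997]]
6 x [[-0.06, 0.01, 0.0], [-0.03, -0.42, -0.03]] end [ 0.559 -0.092  0.085] clr 0.069 marg 0.65 ikerr 0.0 dq 0.06
8 x [[-0.04, 0.0, -0.03], [-0.02, -0.31, -0.02]] end [ 0.556 -0.094  0.095] clr 0.058 marg 0.38 ikerr 0.0 dq 0.04
```

>>> arm_command:
  motion:
    - [[-0.06, 0.01, 0], [-0.03, -0.42, -0.03], 1]
    - [[-0.06, 0.01, 0], [-0.03, -0.42, -0.03], 1]
    - [[-0.06, 0.01, 0], [-0.03, -0.42, -0.03], 1]
    - [[-0.06, 0.01, 0], [-0.03, -0.42, -0.03], 1]
    - [[-0.06, 0.01, 0], [-0.03, -0.42, -0.03], 1]
    - [[-0.06, 0.01, 0], [-0.03, -0.42, -0.03], 1]
    - [[0, 0, 0], [0, 0, 0], 1]

```text
time_s: 10.8
position: [0.5581, -0.0933, 0.0842]
tool_rot: [2.68, 1.048, -0.507]
wrist_force: [-0.4, 0.9, -1.6]
width: 0.782
finger_force: 55.9
```

```bash
python3 s5.py 95 .02 .027 11 120 .02 .025 14
```

```text
t 10.8 q [ 0.117  0.514 -0.3    1.559  0.434  1.417 -1.133] p [ 0.5581 -0.0933  0.0842] F [-0.4  0.9 -1.6] w 0.782 55.87836746417452
[[ 0.687  0.688 -0.236]
 [ 0.612 -0.722 -0.323]
 [-0.393  0.077 -0.916]]
11 x [[-0.03, 0.0, -0.03], [-0.02, -0.22, -0.01]] end [ 0.556 -0.094  0.096] clr 0.06 marg 0.39 ikerr 0.0 dq 0.03
14 x [[-0.04, 0.01, -0.04], [-0.01, -0.23, -0.02]] end [ 0.559 -0.093  0.115] clr 0.039 marg 0.11 ikerr 0.0 dq 0.04
```

>>> arm_command:
  motion:
    - [[-0.03, 0, -0.03], [-0.02, -0.22, -0.01], 1]
    - [[-0.03, 0, -0.03], [-0.02, -0.22, -0.01], 1]
    - [[-0.03, 0, -0.03], [-0.02, -0.22, -0.01], 1]
    - [[-0.03, 0, -0.03], [-0.02, -0.22, -0.01], 1]
    - [[-0.03, 0, -0.03], [-0.02, -0.22, -0.01], 1]
    - [[-0.03, 0, -0.03], [-0.02, -0.22, -0.01], 1]
    - [[-0.03, 0, -0.03], [-0.02, -0.22, -0.01], 1]
    - [[-0.03, 0, -0.03], [-0.02, -0.22, -0.01], 1]
    - [[-0.03, 0, -0.03], [-0.02, -0.22, -0.01], 1]
    - [[-0.03, 0, -0.03], [-0.02, -0.22, -0.01], 1]
    - [[-0.03, 0, -0.03], [-0.02, -0.22, -0.01], 1]
    - [[0, 0, 0], [0, 0, 0], 1]

```text
time_s: 12.0
position: [0.5564, -0.0949, 0.0965]
tool_rot: [2.44, 0.962, -0.9]
wrist_force: [-0.9, 1.0, -2.1]
width: 0.781
finger_force: 55.9
```

```bash
python3 s5.py 108 .02 .025 9 120 .02 .025 9
```

```text
t 12.0 q [-0.048  0.716 -0.236  1.362  0.569  1.733 -1.197] p [ 0.5564 -0.0949  0.0965] F [-0.9  1.  -2.1] w 0.781 55.9033958427608
[[ 0.563  0.707 -0.427]
 [ 0.473 -0.7   -0.535]
 [-0.677  0.099 -0.729]]
9 x [[-0.03, 0.0, -0.02], [-0.0, -0.18, -0.02]] end [ 0.555 -0.095  0.104] clr 0.05 marg 0.21 ikerr 0.0 dq 0.04
9 x [[-0.03, 0.01, -0.04], [-0.01, -0.17, -0.01]] end [ 0.559 -0.093  0.115] clr 0.04 marg 0.09 ikerr 0.0 dq 0.04
```

>>> arm_command:
  motion:
    - [[-0.03, 0, -0.02], [0, -0.18, -0.02], 1]
    - [[-0.03, 0, -0.02], [0, -0.18, -0.02], 1]
    - [[-0.03, 0, -0.02], [0, -0.18, -0.02], 1]
    - [[-0.03, 0, -0.02], [0, -0.18, -0.02], 1]
    - [[-0.03, 0, -0.02], [0, -0.18, -0.02], 1]
    - [[-0.03, 0, -0.02], [0, -0.18, -0.02], 1]
    - [[-0.03, 0, -0.02], [0, -0.18, -0.02], 1]
    - [[-0.03, 0, -0.02], [0, -0.18, -0.02], 1]
    - [[-0.03, 0, -0.02], [0, -0.18, -0.02], 1]
    - [[0, 0, 0], [0, 0, 0], 1]

```text
time_s: 13.0
position: [0.5551, -0.0955, 0.1046]
tool_rot: [2.27, 0.911, -1.155]
wrist_force: [-0.2, 0.4, -2.2]
width: 0.779
finger_force: 55.7
```

```bash
python3 s5.py 120 .02 .025 10; python3 - <<'E'
from h import *
g=grab('top','pics/top5.png'); s=grab('scene','pics/scene5.png')
# tablet-ish bright pixels inside jar region, jar drift check by projection (numbers only)
for n,c,b in (('top',g,(140,240,310,390)),('scene',s,(245,325,235,295))):
    p=c["pixels"][b[0]:b[1],b[2]:b[3]].astype(int); o=load('pics/%s4.png'%n)["pixels"][b[0]:b[1],b[2]:b[3]].astype(int)
    print(n,(abs(p-o).sum(2)>60).sum())
E
```

```text
t 13.0 q [-0.124  0.864 -0.187  1.226  0.631  1.933 -1.171] p [ 0.5551 -0.0955  0.1046] F [-0.2  0.4 -2.2] w 0.779 55.744907590560615
[[ 0.436  0.719 -0.541]
 [ 0.358 -0.69  -0.629]
 [-0.826  0.08  -0.558]]
10 x [[-0.03, 0.0, -0.04], [-0.01, -0.15, -0.01]] end [ 0.558 -0.091  0.116] clr 0.041 marg 0.06 ikerr 0.0 dq 0.05
top 7109
scene 2961
```

>>> arm_command:
  motion:
    - [[-0.03, 0, -0.04], [-0.01, -0.15, -0.01], 1]
    - [[-0.03, 0, -0.04], [-0.01, -0.15, -0.01], 1]
    - [[-0.03, 0, -0.04], [-0.01, -0.15, -0.01], 1]
    - [[-0.03, 0, -0.04], [-0.01, -0.15, -0.01], 1]
    - [[-0.03, 0, -0.04], [-0.01, -0.15, -0.01], 1]
    - [[-0.03, 0, -0.04], [-0.01, -0.15, -0.01], 1]
    - [[-0.03, 0, -0.04], [-0.01, -0.15, -0.01], 1]
    - [[-0.03, 0, -0.04], [-0.01, -0.15, -0.01], 1]
    - [[-0.03, 0, -0.04], [-0.01, -0.15, -0.01], 1]
    - [[-0.03, 0, -0.04], [-0.01, -0.15, -0.01], 1]
    - [[0, 0, 0], [0, 0, 0], 1]
    - [[0, 0, 0], [0, 0, 0], 1]

```text
time_s: 14.3
position: [0.5582, -0.0912, 0.1166]
tool_rot: [2.088, 0.85, -1.356]
wrist_force: [0.5, -0.7, 0.0]
width: 0.775
finger_force: 55.7
```

```bash
python3 s5.py 120 .02 .025 5; python3 - <<'E'
from h import *
from row import cur
M,_=cur(); C=np.load('C.npy'); u=(M@C)[:3,2]; print('tip deg',np.degrees(np.arccos(u[2])),'az',np.degrees(np.arctan2(u[1],u[0])))
F=[]
for i in range(6): grab('top','pics/top6.png'); F.append(manip.get_obs()["wrist_force"])
print(np.mean(F,0))
s=grab('scene','pics/scene6.png')
g=load('pics/top6.png')
a=cv2.resize(cv2.convertScaleAbs(g["pixels"][130:280,300:425,::-1],alpha=1.8),None,fx=3.2,fy=3.2,interpolation=cv2.INTER_CUBIC)
b=cv2.resize(cv2.convertScaleAbs(s["pixels"][190:340,190:315,::-1],alpha=1.8),None,fx=3.2,fy=3.2,interpolation=cv2.INTER_CUBIC)
cv2.imwrite('pics/c6.png',np.hstack([a,b]))
# white blobs in scene view near jar
p=s["pixels"][225:335,200:320]; o=load('pics/scene4.png')["pixels"][225:335,200:320]
hsv=cv2.cvtColor(p,cv2.COLOR_RGB2HSV); d=abs(p.astype(int)-o).sum(2)
for r in range(0,110,4): print(''.join('.' if d[r,c]<45 else ('#' if p[r,c].sum()>430 else ('+' if p[r,c].sum()>250 else 'x')) for c in range(0,120,2)))
E
```

```text
t 14.3 q [-0.294  0.992  0.051  1.117  0.597  2.047 -1.061] p [ 0.5582 -0.0912  0.1166] F [ 0.5 -0.7  0. ] w 0.775 55.71015066001564
[[ 0.307  0.732 -0.608]
 [ 0.228 -0.677 -0.7  ]
 [-0.924  0.076 -0.375]]
5 x [[0.01, 0.01, 0.01], [-0.0, -0.01, -0.0]] end [ 0.559 -0.093  0.115] clr 0.04 marg 0.02 ikerr 0.0 dq 0.04
tip deg 119.68248605431828 az 44.80784100618671
[-0.15168335  0.07706044 -0.56924701]
....xxxxxxxx+xxx.xxxxxxxxxxx++.xx.x........................x
+....xxxxxxxx+.xxxxxxxxxx+.......xxx.......................x
++++++..xxxxxxx.xxxx.x..++xx...xxx.x......................xx
+++++.......xxxx.x.xxxxx+xxxxxx.xxx.......................xx
++++.....xxx.xx.xxxxxx.xx+xxxx..xxx.x.......................
+++..........++++++..xxxxx......xxxxx.xx....................
+++............+..++..xxxxxx....x.x..xxx...xxxxx............
+++................+x.xxxxxx...xxxxx..x....x.xxxx.x.......xx
+.++..............x.+..xxx.xx.xxxxxxxxxxxxxxxxx.xx..x.....xx
++++..............xxx+xxxxxxxxxxxxxxxxxxxxx+...xxxxxxx....xx
+++++.............xxxxxxxxxxxxxxxxxxxxxxxxxxxxxxxxxxxx...xxx
+++++............xxxxxxxxxx
[... 309 characters left out ...]
xxxxxxxxxxxxxxxxxxxxx..x.xxxx
...+xxxx+x+x+xx......xxxx......xxxxxxxxxxxxxxxxxx.xxxxxxxxxx
....+xx++xx++x+...............xxxxxxxxxxxxxxxxx..xxxxxxxxxxx
.+.x+++x+x+++x+..........xxxxx..xxxxxxxx+xxxxx.xxxxxxxxxxxxx
xxxx+xx.xx+xxx+x..........xxxxxxxxxxxxxxx.xxxxxxxxxxxxxxx.xx
+xxx+x...x++++xx++..........xxx..xxxxxxxxxxxxxxxxxxxxxxxxxxx
+x+x+x+.xxxxxx+++xxxx+................xxxxxxxxxxxxxxxxxxxxx.
.x+xxx+xxx+xx++x+x+xxx++x+x++x++x+++...xxxxxxxxxxxxxxxxxxxxx
.xxxxxxx.xxx++xxxxxxx+x++xxxx+x+++x+....+xxxxxxxxxxxxxxxxxxx
....xx....xx++xxxx+xxx+xxxxxxx++++xx.......xxxxxxxxxxxxxxxxx
..........xxxx++xxx+x+xxx+++xx++++++x.......xxxxxxxxxxxxxxxx
...........x++xxxxxxxxxx+++xx+xxxxxxx.........xxxxxxxxxxxxxx
```

```bash
python3 s5.py 95 .02 .03 6 60 .02 .05 6
```

```text
t 14.65 q [-0.293  0.991  0.051  1.117  0.596  2.047 -1.061] p [ 0.5581 -0.0917  0.1168] F [-0.2  1.2 -1.4] w 0.777 55.71223652979825
[[ 0.308  0.732 -0.608]
 [ 0.229 -0.677 -0.699]
 [-0.924  0.076 -0.376]]
6 x [[0.09, -0.01, 0.09], [0.02, 0.51, 0.03]] end [ 0.555 -0.095  0.098] clr 0.046 marg 0.06 ikerr 0.0 dq 0.06
6 x [[0.1, -0.0, 0.03], [0.04, 0.73, 0.05]] end [ 0.564 -0.088  0.087] clr 0.066 marg 0.44 ikerr 0.0 dq 0.1
```

>>> arm_command:
  motion:
    - [[0.09, -0.01, 0.09], [0.02, 0.51, 0.03], 1]
    - [[0.09, -0.01, 0.09], [0.02, 0.51, 0.03], 1]
    - [[0.09, -0.01, 0.09], [0.02, 0.51, 0.03], 1]
    - [[0.09, -0.01, 0.09], [0.02, 0.51, 0.03], 1]
    - [[0.09, -0.01, 0.09], [0.02, 0.51, 0.03], 1]
    - [[0.09, -0.01, 0.09], [0.02, 0.51, 0.03], 1]
    - [[0.1, 0, 0.03], [0.04, 0.73, 0.05], 1]
    - [[0.1, 0, 0.03], [0.04, 0.73, 0.05], 1]
    - [[0.1, 0, 0.03], [0.04, 0.73, 0.05], 1]
    - [[0.1, 0, 0.03], [0.04, 0.73, 0.05], 1]
    - [[0.1, 0, 0.03], [0.04, 0.73, 0.05], 1]
    - [[0.1, 0, 0.03], [0.04, 0.73, 0.05], 1]

```text
time_s: 15.85
position: [0.564, -0.0878, 0.088]
tool_rot: [2.814, 1.09, -0.148]
wrist_force: [-0.3, -0.5, -0.6]
width: 0.776
finger_force: 55.7
```

```bash
python3 s5.py 30 .025 .06 5 0 .055 .09 6
```

```text
t 15.85 q [ 0.076  0.342 -0.115  1.719  0.203  1.143 -0.955] p [ 0.564  -0.0878  0.088 ] F [-0.3 -0.5 -0.6] w 0.776 55.671718221274205
[[ 0.736  0.675 -0.048]
 [ 0.664 -0.734 -0.147]
 [-0.134  0.076 -0.988]]
5 x [[0.13, -0.02, 0.06], [0.04, 0.74, 0.05]] end [ 0.575 -0.075  0.082] clr 0.058 marg 0.44 ikerr 0.0 dq 0.16
6 x [[0.08, 0.01, -0.16], [0.03, 0.62, 0.05]] end [ 0.573 -0.078  0.108] clr 0.021 marg 0.3 ikerr 0.0 dq 0.16
```

>>> arm_command:
  motion:
    - [[0.13, -0.02, 0.06], [0.04, 0.74, 0.05], 1]
    - [[0.13, -0.02, 0.06], [0.04, 0.74, 0.05], 1]
    - [[0.13, -0.02, 0.06], [0.04, 0.74, 0.05], 1]
    - [[0.13, -0.02, 0.06], [0.04, 0.74, 0.05], 1]
    - [[0.13, -0.02, 0.06], [0.04, 0.74, 0.05], 1]
    - [[0.08, 0.01, -0.16], [0.03, 0.62, 0.05], 1]
    - [[0.08, 0.01, -0.16], [0.03, 0.62, 0.05], 1]
    - [[0.08, 0.01, -0.16], [0.03, 0.62, 0.05], 1]
    - [[0.08, 0.01, -0.16], [0.03, 0.62, 0.05], 1]
    - [[0.08, 0.01, -0.16], [0.03, 0.62, 0.05], 1]
    - [[0.08, 0.01, -0.16], [0.03, 0.62, 0.05], 1]
    - [[0, 0, 0], [0, 0, 0], 1]

```text
time_s: 17.05
position: [0.5709, -0.0798, 0.1056]
tool_rot: [-2.437, -0.875, -1.174]
wrist_force: [-0.4, 0.4, -1.7]
width: 0.782
finger_force: 55.6
```

```bash
python3 s5.py 0 .055 .09 2; python3 - <<'E'
from h import *
from row import cur
M,_=cur(); C=np.load('C.npy'); X=M@C; print('cup',X[:3,3].round(4),X[:3,2].round(3))
F=[]
for i in range(8): g=grab('top','pics/top7.png'); F.append(manip.get_obs()["wrist_force"])
print(np.mean(F,0),np.std(F,0))
s=grab('scene','pics/scene7.png')
a=cv2.resize(cv2.convertScaleAbs(g["pixels"][130:280,300:425,::-1],alpha=1.5),None,fx=3.2,fy=3.2,interpolation=cv2.INTER_CUBIC)
b=cv2.resize(cv2.convertScaleAbs(s["pixels"][190:340,190:315,::-1],alpha=1.5),None,fx=3.2,fy=3.2,interpolation=cv2.INTER_CUBIC)
cv2.imwrite('pics/c7.png',np.hstack([a,b]))
E
```

```text
t 17.05 q [ 0.787  0.249 -0.264  2.15  -1.21   0.837  0.563] p [ 0.5709 -0.0798  0.1056] F [-0.4  0.4 -1.7] w 0.782 55.58160391054116
[[ 0.481  0.637  0.602]
 [ 0.395 -0.77   0.501]
 [ 0.783 -0.004 -0.622]]
2 x [[0.07, -0.0, 0.01], [0.01, 0.02, -0.03]] end [ 0.573 -0.078  0.108] clr 0.02 marg 0.06 ikerr 0.0 dq 0.0
cup [ 0.538  -0.1062  0.083 ] [0.007 0.002 1.   ]
[ 0.39512166 -0.1321048  -0.84619877] [0.49115077 0.56348771 0.53662848]
```

View pics/c7.png

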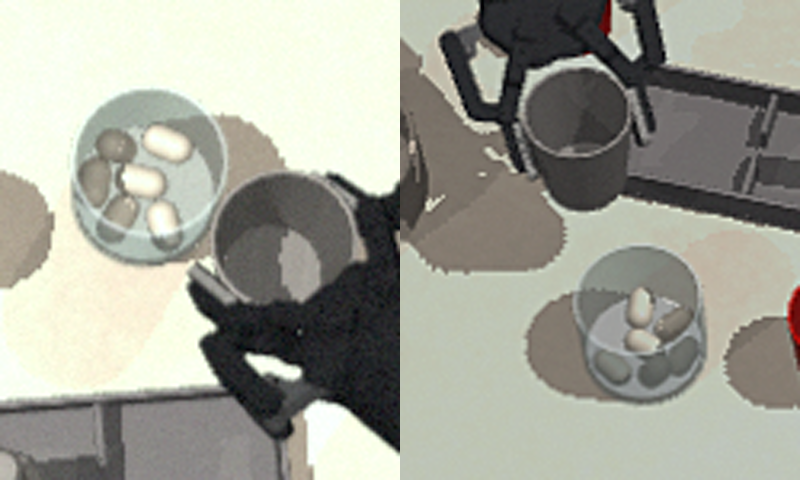

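The jar holds all six tablets, which I counted in the top crop at (115,145), (165,142), (95,178), (142,180), (120,215) and (163,220). The cup is empty and the jar hasn't moved. Next is the return.

```bash
cat > s6.py <<'E'
from h import *
from row import *
import sys
M,q=cur(); t=load('pics/top7.png');s=load('pics/scene7.png')
Tg=np.load('Tg.npy')
for l,n in zip(sys.argv[1::2],sys.argv[2::2]):
    G1=Tg.copy(); G1[2,3]+=float(l); G1[0,3]-=.002; M,q=step(M,G1,int(n),q,dec=3)
E
python3 s6.py .10 12 .02 10; python3 - <<'E'
from h import *
t=load('pics/top7.png');s=load('pics/scene7.png')
f=lambda x,y:(300+x/3.2,130+y/3.2); g=lambda x,y:(190+(x-400)/3.2,190+y/3.2)
print('rim',tri((t,f(285,240)),(s,g(578,112))).round(4),'model .538 -.106 .158')
E
```

```text
12 x [[-0.025, -0.347, -0.136], [0.124, 0.004, -0.098]] end [ 0.472 -0.033  0.127] clr 0.027 marg 0.08 ikerr 0.0 dq 0.02
10 x [[-0.251, -0.0, 0.198], [-0.0, 0.0, 0.0]] end [ 0.472 -0.033  0.047] clr 0.02 marg 0.18 ikerr 0.0 dq 0.02
rim [ 0.5412 -0.1025  0.1577] model .538 -.106 .158
```

>>> arm_command:
  motion:
    - [[-0.025, -0.347, -0.136], [0.124, 0.004, -0.098], 1]
    - [[-0.025, -0.347, -0.136], [0.124, 0.004, -0.098], 1]
    - [[-0.025, -0.347, -0.136], [0.124, 0.004, -0.098], 1]
    - [[-0.025, -0.347, -0.136], [0.124, 0.004, -0.098], 1]
    - [[-0.025, -0.347, -0.136], [0.124, 0.004, -0.098], 1]
    - [[-0.025, -0.347, -0.136], [0.124, 0.004, -0.098], 1]
    - [[-0.025, -0.347, -0.136], [0.124, 0.004, -0.098], 1]
    - [[-0.025, -0.347, -0.136], [0.124, 0.004, -0.098], 1]
    - [[-0.025, -0.347, -0.136], [0.124, 0.004, -0.098], 1]
    - [[-0.025, -0.347, -0.136], [0.124, 0.004, -0.098], 1]
    - [[-0.025, -0.347, -0.136], [0.124, 0.004, -0.098], 1]
    - [[-0.025, -0.347, -0.136], [0.124, 0.004, -0.098], 1]

```text
time_s: 18.7
position: [0.4711, -0.0333, 0.1267]
tool_rot: [-2.225, -1.161, -1.082]
wrist_force: [0.6, 0.2, -1.4]
width: 0.78
finger_force: 55.5
```

```bash
python3 s6.py .02 11; python3 -c "
from h import *
log()"
```

```text
11 x [[-0.226, 0.002, 0.182], [-0.001, -0.0, 0.0]] end [ 0.472 -0.033  0.047] clr 0.02 marg 0.16 ikerr 0.0 dq 0.02
t 18.7 q [ 0.84   0.152 -0.239  2.213 -1.037  1.093  0.654] p [ 0.4711 -0.0333  0.1267] F [ 0.6  0.2 -1.4] w 0.78 55.53458998678252
[[ 0.353  0.82   0.45 ]
 [ 0.506 -0.572  0.646]
 [ 0.787 -0.001 -0.617]]
```

>>> arm_command:
  motion:
    - [[-0.226, 0, 0.182], [0, 0, 0], 1]
    - [[-0.226, 0, 0.182], [0, 0, 0], 1]
    - [[-0.226, 0, 0.182], [0, 0, 0], 1]
    - [[-0.226, 0, 0.182], [0, 0, 0], 1]
    - [[-0.226, 0, 0.182], [0, 0, 0], 1]
    - [[-0.226, 0, 0.182], [0, 0, 0], 1]
    - [[-0.226, 0, 0.182], [0, 0, 0], 1]
    - [[-0.226, 0, 0.182], [0, 0, 0], 1]
    - [[-0.226, 0, 0.182], [0, 0, 0], 1]
    - [[-0.226, 0, 0.182], [0, 0, 0], 1]
    - [[-0.226, 0, 0.182], [0, 0, 0], 1]
    - [[0, 0, 0], [0, 0, 0], 1]

```text
time_s: 19.9
position: [0.472, -0.0323, 0.0459]
tool_rot: [-2.226, -1.158, -1.082]
wrist_force: [-0.4, -0.0, -1.2]
width: 0.779
finger_force: 55.6
```

```bash
python3 s6.py .002 9; python3 -c "
from h import *
log()"
```

```text
9 x [[-0.061, 0.002, 0.045], [-0.0, -0.0, -0.002]] end [ 0.472 -0.033  0.029] clr 0.002 marg 0.15 ikerr 0.0 dq 0.01
t 19.9 q [ 0.84   0.331 -0.246  2.239 -1.105  0.968  0.839] p [ 0.472  -0.0323  0.0459] F [-0.4 -0.  -1.2] w 0.779 55.559352679993026
[[ 0.355  0.819  0.45 ]
 [ 0.504 -0.573  0.646]
 [ 0.787 -0.002 -0.617]]
```

>>> arm_command:
  motion:
    - [[-0.061, 0, 0.046], [0, 0, 0], 1]
    - [[-0.061, 0, 0.046], [0, 0, 0], 1]
    - [[-0.061, 0, 0.046], [0, 0, 0], 1]
    - [[-0.061, 0, 0.046], [0, 0, 0], 1]
    - [[-0.061, 0, 0.046], [0, 0, 0], 1]
    - [[-0.061, 0, 0.046], [0, 0, 0], 1]
    - [[-0.061, 0, 0.046], [0, 0, 0], 1]
    - [[-0.061, 0, 0.046], [0, 0, 0], 1]
    - [[-0.061, 0, 0.046], [0, 0, 0], 1]
    - [[0, 0, 0], [0, 0, 0], 1]

```text
time_s: 20.9
position: [0.4721, -0.0328, 0.0294]
tool_rot: [-2.226, -1.158, -1.083]
wrist_force: [-1.1, 0.1, -0.7]
width: 0.779
finger_force: 55.6
```

>>> arm_command:
  motion:
    - [[-0.02, 0, 0.016], [0, 0, 0], 1]
    - [[-0.02, 0, 0.016], [0, 0, 0], 1]
    - [[0, 0, 0], [0, 0, 0], 1]
    - [[0, 0, 0], [0, 0, 0], 1]

```text
time_s: 21.3
position: [0.4722, -0.0328, 0.0283]
tool_rot: [-2.226, -1.159, -1.083]
wrist_force: [0.5, 0.4, -0.4]
width: 0.78
finger_force: 55.6
```

>>> arm_command:
  motion:
    - [[-0.016, 0, 0.0125], [0, 0, 0], 1]
    - [[-0.016, 0, 0.0125], [0, 0, 0], 1]
    - [[0, 0, 0], [0, 0, 0], 1]
    - [[0, 0, 0], [0, 0, 0], 1]

```text
time_s: 21.7
position: [0.4721, -0.0328, 0.0273]
tool_rot: [-2.226, -1.159, -1.083]
wrist_force: [-0.3, -0.8, 0.3]
width: 0.776
finger_force: 55.6
```

>>> arm_command:
  motion:
    - [[-0.016, 0, 0.0125], [0, 0, 0], 1]
    - [[-0.016, 0, 0.0125], [0, 0, 0], 1]
    - [[0, 0, 0], [0, 0, 0], 1]
    - [[0, 0, 0], [0, 0, 0], 1]

```text
time_s: 22.1
position: [0.4725, -0.0326, 0.0269]
tool_rot: [-2.225, -1.159, -1.084]
wrist_force: [-1.9, -0.7, 5.2]
width: 0.776
finger_force: 55.0
```

The cup has touched down with about 5 N, so I'll open gradually.

>>> arm_command:
  motion:
    - [[0, 0, 0], [0, 0, 0], -0.5]
    - [[0, 0, 0], [0, 0, 0], -0.55]
    - [[0, 0, 0], [0, 0, 0], -0.6]
    - [[0, 0, 0], [0, 0, 0], -0.65]
    - [[0, 0, 0], [0, 0, 0], -0.7]
    - [[0, 0, 0], [0, 0, 0], -0.8]
    - [[0, 0, 0], [0, 0, 0], -0.9]
    - [[0, 0, 0], [0, 0, 0], -1]
    - [[0, 0, 0], [0, 0, 0], -1]
    - [[0, 0, 0], [0, 0, 0], -1]
  grip_force: 20

```text
time_s: 23.1
position: [0.4722, -0.0328, 0.0263]
tool_rot: [-2.226, -1.159, -1.083]
wrist_force: [0.3, 0.1, -0.4]
width: 0.997
finger_force: 0.0
```

```bash
python3 - <<'E'
from h import *
log()
from row import *
M,q=cur(); 
T1=M.copy(); T1[:3,3]-=M[:3,2]*.13; m,q=step(M,T1,12,q)
T2=m.copy(); T2[2,3]+=.12; step(m,T2,8,q)
g=grab('top','pics/top8.png'); 
# cup rim fit: compare rim appearance with first frame by shift search
a=load('pics/top0.png')["pixels"][235:305,325:395].mean(2); 
b=g["pixels"].mean(2)
E
```

```text
t 23.1 q [ 0.842  0.38  -0.248  2.239 -1.123  0.94   0.888] p [ 0.4722 -0.0328  0.0263] F [ 0.3  0.1 -0.4] w 0.997 0.0
[[ 0.354  0.819  0.451]
 [ 0.505 -0.573  0.645]
 [ 0.787 -0.001 -0.617]]
12 x [[0.0, -0.0, -0.433], [0.0, 0.0, -0.0]] end [ 0.414 -0.117  0.106] clr 0.005 marg 0.17 ikerr 0.0 dq 0.02
8 x [[0.472, -0.001, -0.37], [0.0, 0.0, -0.0]] end [ 0.414 -0.117  0.226] clr 0.066 marg 0.25 ikerr 0.0 dq 0.03
```

>>> arm_command:
  motion:
    - [[0, 0, -0.2], [0, 0, 0], -1]
    - [[0, 0, -0.433], [0, 0, 0], -1]
    - [[0, 0, -0.433], [0, 0, 0], -1]
    - [[0, 0, -0.433], [0, 0, 0], -1]
    - [[0, 0, -0.433], [0, 0, 0], -1]
    - [[0, 0, -0.433], [0, 0, 0], -1]
    - [[0, 0, -0.433], [0, 0, 0], -1]
    - [[0, 0, -0.433], [0, 0, 0], -1]
    - [[0, 0, -0.433], [0, 0, 0], -1]
    - [[0, 0, -0.433], [0, 0, 0], -1]
    - [[0, 0, -0.433], [0, 0, 0], -1]
    - [[0, 0, -0.433], [0, 0, 0], -1]

```text
time_s: 24.35
position: [0.4158, -0.1134, 0.1033]
tool_rot: [-2.226, -1.159, -1.083]
wrist_force: [0.9, -0.7, -0.3]
width: 1.001
finger_force: 0.0
```

>>> arm_command:
  motion:
    - [[0.472, 0, -0.5], [0, 0, 0], -1]
    - [[0.472, 0, -0.5], [0, 0, 0], -1]
    - [[0.472, 0, -0.5], [0, 0, 0], -1]
    - [[0.472, 0, -0.5], [0, 0, 0], -1]
    - [[0.472, 0, -0.5], [0, 0, 0], -1]
    - [[0.472, 0, -0.5], [0, 0, 0], -1]
    - [[0.472, 0, -0.5], [0, 0, 0], -1]
    - [[0, 0, 0], [0, 0, 0], -1]
    - [[0, 0, 0], [0, 0, 0], -1]

```text
time_s: 25.25
position: [0.4058, -0.1278, 0.2217]
tool_rot: [-2.227, -1.159, -1.083]
wrist_force: [0.1, 0.3, -1.0]
width: 1.0
finger_force: 0.0
```

```bash
python3 - <<'E'
from h import *
log()
g=grab('top','pics/top9.png'); s=grab('scene','pics/scene9.png')
# compare with the first frames: template shift of each item, occlusion permitting
for n,c,its in (('top',g,dict(cup=(361,271,26),jar=(346,186,30),tin=(241,289,18),peg=(301,281,14),red=(271,197,24),red2=(438,322,26),caddy=(497,210,45),bottle=(150,195,40))),('scene',s,dict(cup=(280,228,24),jar=(265,290,24),tin=(370,243,16),peg=(325,235,16),red=(328,295,20),red2=(243,187,22),caddy=(165,235,40),bottle=(428,305,40)))):
    o=load('pics/%s0.png'%n)["pixels"]
    for k,(x,y,r) in its.items():
        t=o[y-r:y+r,x-r:x+r]; w=c["pixels"][y-r-10:y+r+10,x-r-10:x+r+10]
        m=cv2.matchTemplate(w,t,cv2.TM_CCOEFF_NORMED); _,v,_,p=cv2.minMaxLoc(m); print(n,k,round(v,2),(p[0]-10,p[1]-10))
E
```

```text
t 25.25 q [ 0.985  0.044 -0.104  2.081 -0.869  1.422  0.593] p [ 0.4058 -0.1278  0.2217] F [ 0.1  0.3 -1. ] w 1.0 0.0
[[ 0.354  0.819  0.451]
 [ 0.505 -0.573  0.645]
 [ 0.787 -0.001 -0.617]]
top cup 0.79 (0, 1)
top jar 0.82 (0, 0)
top tin 1.0 (0, 0)
top peg 0.99 (0, 0)
top red 1.0 (0, 0)
top red2 0.75 (0, 0)
top caddy 1.0 (0, 0)
top bottle 1.0 (0, 0)
scene cup 0.88 (0, 0)
scene jar 0.76 (0, 0)
scene tin 1.0 (0, 0)
scene peg 1.0 (0, 0)
scene red 1.0 (0, 0)
scene red2 1.0 (0, 0)
scene caddy 0.95 (0, 0)
scene bottle 1.0 (0, 0)
```

Nothing else has moved. The cup is back within a pixel of its original image position, upright, and the arm is clear. Handing in.

```bash
python3 -c "
from station import manip
print(manip.hand_in())"
```

```text
the job is handed in; nothing more can be done
None
```

The job is handed in: all six tablets are in the jar, the empty cup stands upright in the tray compartment it came from, and image comparison with the start shows nothing else moved (no verdict was returned).

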